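# Load the bottle warmer and check its plate with the surface probe

### The arm

A 6-joint arm with a two-finger parallel gripper is mounted at the origin on a cart in front of the work surface, level with it; the furniture and walls round the work are solid. World frame = base frame: x ahead of the robot, y to its left, z up, the work surface at z = 0. Lengths are in m, angles in rad, forces in N, time in s.
With the tool pointing down it reaches from about 0.3 to 0.775 m from the base axis. Payload 14.6 kg.
Tool frame: the origin (TCP) lies on the centre line of the jaws, within the pads' length; the fingertips stand 17 mm ahead of it and the grasp point (between the pads) lies 2 mm behind it (bot.tips_ahead is the z of the fingertips in the tool frame, in m); z points along the fingers, y is the line along which they close (so a half turn about z gives the same grasp; the last joint's range is limited). The gripper opens to 94 mm and grips with 3 to 60 N. Pads are 16 mm wide; open, the fingers measure 119 mm over their backs; the gripper's body (75 mm by 177 mm) begins 78 mm behind the grasp point.
Start: joints at [1.11, 0.3, 1.521, -0, 1.321, -0.067], TCP at [0.211, 0.508, 0.2] pointing down, gripper open.
Joint ranges: [-3.03, 3.03], [-0.79, 2.21], [0.23, 2.52], [-1.04, 4.18], [0, 3.07], [-2.55, 2.55]. Speed limits (rad/s): [2.22, 2.22, 2.57, 3.14, 3.14, 3.14].

### API

Orientations are given as [roll, pitch, yaw] about the fixed x, y, z axes, in that order (R = Rz(yaw) Ry(pitch) Rx(roll)).
In Python, from plant import bot gives the robot as it stands.
- The arm moves only by the tool carry_out, never from a script. Its argument "series" is a list of rows, each a list of 3 entries, a list of its own where there are three numbers: the opening, from 0 (shut) to 1 (fully open), then the shift along the world's x, y, z in cm, then the turn about the world's z in degrees. A call has 1 to 20 rows; each row is the pose to reach, as a shift and turn from the pose commanded when the call began; what a row does not reach only later rows make up. A row lasts 1/8 s, in which the tool goes at most 62.5 mm and 10.7 degrees, less where a joint would pass 70% of its speed; a pose out of reach is approached as far as the arm can. A call with a gripper value outside its range is refused whole. The fingers move at their own pace and stop on an object; "newtons" is the grip in N (left out, the last holds). Time passes only in rows, so rows that repeat a pose let the fingers close. It gives the time, the measured TCP pose, the force, the opening and the grip force at its end, in the units of the state.
- bot.sense(): the state, without advancing time (a new reading comes with each control period).
- bot.capture(name): name is "scene" or "top" or "wrist"; returns the picture (384x512x3 uint8, red, green, blue); there is no depth.
- bot.calibration(name): a dict with "fx", "fy", "cx", "cy" (pixels), "R" (3x3) and "t" (3): a world point X has camera coordinates R X + t; the wrist camera has in their place "tool_from_camera" (4x4, takes a point from camera to tool coordinates, whose origin is the TCP and whose axes are the flange's). Camera axes: x right, y down, z forward; pixel columns grow to the right and rows downward; lengths in m; the calibration is good to about 2 mm. The wrist camera is an equidistant fisheye: a pixel r from the principal point sees the ray r / f radians off the axis. A picture is of the moment at which its call begins: read the wrist's pose just before it. calibration takes no time and is no camera call.
- bot.job_done(): hands the job in; it is judged then, once.
The state is a dict: "clock": time; "qpos": joint angles; "dq": joint speeds; "tau": joint torques, N m; "ee_pos": TCP position; "ee_rot": TCP orientation; "contact_force": force on the tool from outside, world axes, zero at the start; "moment": the same for the moment, N m; "grip_width": opening from 0.0 (shut) to 1.0 (fully open); "gripper_force": force on a finger pad.
Only numpy, scipy, OpenCV 4.12 (cv2) and the standard library are available. Lean on these libraries where they do the work, as an engineer would, in place of code of your own. Each camera call takes 0.05 s, during which the arm holds its last target. There are 200 camera calls.

### The job

Load the warmer: stand one small brown bottle in the one-dot socket of the white turntable, and after that the other one in the two-dot socket. Then take the surface probe out of its stand and hold it square to the sloping metal plate, with its tip inside the marked ring, pressed lightly so that the sprung tip goes in about half way (6 of its 12 mm). Finish while still holding the probe there, and leave the spice jars, matchbox and mug where they are.

Things in the scene. Friction and masses are not known exactly. Their poses are not given: they have to be found in the camera images.
- bottle_a: one of two identical small brown dropper bottles, amber glass, 27 mm body diameter up to z = 48 mm, neck, then a black cap of 19 mm diameter from z = 56 to 80 mm, 40 g; origin at the centre of the underside, z up its axis. It stands on the surface; either bottle may go in either socket
- bottle_b: the other small brown dropper bottle, the same in all respects
- socket_1 (a point): centre of the inner floor of the socket with one black dot beside it at the turntable's edge. Sockets: three white upright cups, 34 mm inside, 41 mm outside, 28 mm deep, 62 mm apart, 36 mm from the centre of a white disc of 136 mm diameter (steel stub in the middle, as high as the rims); floor 38 mm above the counter. The disc is fixed, at any angle
- socket_2 (a point): the same for the socket with two dots
- socket_3 (a point): the same for the socket with three dots (not used)
- test_plate: sloping bare metal plate, 85 x 85 mm, on the left of the warmer, facing the robot and up at 25 degrees from level; fixed and rigid. Origin at the centre of the ring on its face (black ring, 22 mm inside diameter, printed flat); z points straight out of the face, y level along it, x up the slope. Ring centre 60 mm above the counter
- probe: surface probe, 149 mm long, 0.12 kg, upright in its stand: square grey handle 24 x 24 mm from z = 58 to 146 mm, black collar of 36 mm diameter at z = 52 to 58 mm that rests on the stand, steel stem of 11 mm diameter, sprung tip with a flat foot of 10 mm diameter. Origin: centre of the foot's face with the tip fully out; z runs up the axis; x and y are square to the handle's flats
- tip_face (a point): centre of the flat face of the probe's sprung tip; moves up the probe with the tip; at the probe's origin when the tip is fully out
- probe_tip (a joint): how far the probe's sprung tip is pushed in: 0 fully out, 0.012 m fully in; about 1 N at 0 rising by 0.25 N per mm (2.5 N at half way)
- stand: fixed stand: grey upright tube, 42 mm outside, 17 mm inside, 64 mm high, on a steel foot of 76 mm diameter; origin at the centre of its underside, z up. The probe's stem hangs 52 mm deep in it; lift the probe straight up more than 55 mm to clear it
- spice_tall: bystander: spice jar with a dark lid, 45 mm diameter, 105 mm high; origin under its centre
- spice_short: bystander: spice jar with a dark lid, 44 mm diameter, 96 mm high; origin under its centre
- matches: bystander: matchbox lying flat, 35 x 52 x 13 mm; origin under its centre
- mug: bystander: spotted white mug, 78 mm diameter with a handle, 93 mm high; origin under its centre
Mind the look-alikes: they are no part of the job. Leave any green look-alike of the probe alone.

How it is judged:
On the way, in this order (a step that is already met when the one before it is completed fails the run):
1. a small bottle stands released in the one-dot socket while none is in the two-dot socket (((horizontal distance between bottle_a and socket_1 below 0.006 m and z of bottle_a in the frame of socket_1 between -0.005 and 0.005 m and angle between bottle_a's own z axis and vertical below 0.12 rad and contact force between the fingers and bottle_a below 0.1 N) or (horizontal distance between bottle_b and socket_1 below 0.006 m and z of bottle_b in the frame of socket_1 between -0.005 and 0.005 m and angle between bottle_b's own z axis and vertical below 0.12 rad and contact force between the fingers and bottle_b below 0.1 N)) and not (horizontal distance between any of bottle_a, bottle_b and socket_2 below 0.015 m)), for 0.2 s.
2. the other small bottle stands released in the two-dot socket, the first still in the one-dot socket ((((horizontal distance between bottle_a and socket_1 below 0.006 m and z of bottle_a in the frame of socket_1 between -0.005 and 0.005 m and angle between bottle_a's own z axis and vertical below 0.12 rad and contact force between the fingers and bottle_a below 0.1 N) and (horizontal distance between bottle_b and socket_2 below 0.006 m and z of bottle_b in the frame of socket_2 between -0.005 and 0.005 m and angle between bottle_b's own z axis and vertical below 0.12 rad and contact force between the fingers and bottle_b below 0.1 N)) or ((horizontal distance between bottle_b and socket_1 below 0.006 m and z of bottle_b in the frame of socket_1 between -0.005 and 0.005 m and angle between bottle_b's own z axis and vertical below 0.12 rad and contact force between the fingers and bottle_b below 0.1 N) and (horizontal distance between bottle_a and socket_2 below 0.006 m and z of bottle_a in the frame of socket_2 between -0.005 and 0.005 m and angle between bottle_a's own z axis and vertical below 0.12 rad and contact force between the fingers and bottle_a below 0.1 N)))), for 0.2 s.
3. the held probe's tip is pressed lightly inside the ring, square to the plate (distance between tip_face and test_plate below 0.0065 m and angle between the z axis of probe and the z axis of test_plate, either way round below 0.14 rad and value of joint probe_tip between 0.0025 and 0.0095 m and contact force between probe and test_plate between 0.8 and 6 N and contact force between the fingers and probe above 2 N and contact force between probe and stand below 0.1 N and linear speed of probe below 0.02 m/s), for 0.3 s.
At the end, for the whole second after the job is handed in: A small bottle stands released on the floor of each of sockets 1 and 2 (6 mm). The fingers hold the probe still, clear of its stand, tip within 6.5 mm of the ring centre, axis within 8 degrees of square to the plate, sprung tip pushed in 2.5 to 9.5 mm, force 0.8 to 6 N (all of step 3 and (((horizontal distance between bottle_a and socket_1 below 0.006 m and z of bottle_a in the frame of socket_1 between -0.005 and 0.005 m and angle between bottle_a's own z axis and vertical below 0.12 rad and contact force between the fingers and bottle_a below 0.1 N) and (horizontal distance between bottle_b and socket_2 below 0.006 m and z of bottle_b in the frame of socket_2 between -0.005 and 0.005 m and angle between bottle_b's own z axis and vertical below 0.12 rad and contact force between the fingers and bottle_b below 0.1 N)) or ((horizontal distance between bottle_b and socket_1 below 0.006 m and z of bottle_b in the frame of socket_1 between -0.005 and 0.005 m and angle between bottle_b's own z axis and vertical below 0.12 rad and contact force between the fingers and bottle_b below 0.1 N) and (horizontal distance between bottle_a and socket_2 below 0.006 m and z of bottle_a in the frame of socket_2 between -0.005 and 0.005 m and angle between bottle_a's own z axis and vertical below 0.12 rad and contact force between the fingers and bottle_a below 0.1 N)))); the arm keeps its last pose, push and grip.
It fails at once if a bystander (spice jar, matchbox, mug) is moved by more than 30 mm (distance of any of spice_tall, spice_short, matches, mug from where it was at the start of the episode above 0.03 m).
It fails at once if the probe is pressed on the plate with more than 15 N (contact force between probe and test_plate above 15 N).
It also fails if it takes over 72 s, if anything falls off the work surface, if the arm or the gripper's body presses on something with over 40 N, if the wrist force passes 120 N, or if a joint passes its speed limit or range.

## Working session

There is one attempt and no reset: what is moved stays moved. The work goes in short steps, Python scripts to look and compute and a tool call to move; the robot and the scene stay as the last step left them, time stands still between calls to the robot, and variables do not carry over. Pictures are saved under pics/ and viewed, at most 10 in all, crops included, and the job is handed in when it is done.

Besides the shell and the picture viewer there is one more tool, called after "Request:" as name(argument=value, ...) on one line, values as JSON. carry_out: Moves the arm, as the interface text tells. Its arguments: {"type":"object","properties":{"series":{"type":"array","items":{"type":"array"}},"newtons":{"type":"number"}},"required":["series"]}

```bash
ls; mkdir -p pics; cat > h.py <<'E'
import numpy as np, cv2
from scipy.spatial.transform import Rotation as Ro
from plant import bot
def snap(n,f):
    s=bot.sense(); im=bot.capture(n); cv2.imwrite('pics/'+f+'.png',im[:,:,::-1]); np.save('pics/'+f+'.npy',np.r_[s['ee_pos'],s['ee_rot']]); return im
def ray(n,uv,pose=None):
    c=bot.calibration(n); u=(uv[0]-c['cx'])/c['fx']; v=(uv[1]-c['cy'])/c['fy']
    if n!='wrist':
        R=np.array(c['R']);t=np.array(c['t']); d=R.T@np.array([u,v,1]); return -R.T@t, d/np.linalg.norm(d)
    r=np.hypot(u,v); k=np.sin(r)/r if r>1e-9 else 1; d=np.array([u*k,v*k,np.cos(r)])
    T=np.array(c['tool_from_camera']); W=Ro.from_euler('xyz',pose[3:]).as_matrix()
    return W@T[:3,3]+pose[:3], W@T[:3,:3]@d
def onz(n,uv,z,pose=None):
    o,d=ray(n,uv,pose); return o+d*(z-o[2])/d[2]
def meet(rs):
    A=sum(np.eye(3)-np.outer(d,d) for o,d in rs); b=sum((np.eye(3)-np.outer(d,d))@o for o,d in rs)
    p=np.linalg.solve(A,b); return p,[np.linalg.norm((np.eye(3)-np.outer(d,d))@(p-o)) for o,d in rs]
def proj(n,X,pose=None):
    c=bot.calibration(n)
    if n!='wrist':
        p=np.array(c['R'])@X+np.array(c['t']); return np.array([c['fx']*p[0]/p[2]+c['cx'],c['fy']*p[1]/p[2]+c['cy']])
    T=np.array(c['tool_from_camera']); W=Ro.from_euler('xyz',pose[3:]).as_matrix()
    p=T[:3,:3].T@(W.T@(np.array(X)-pose[:3])-T[:3,3]); r=np.hypot(p[0],p[1]); th=np.arctan2(r,p[2])
    return np.array([c['fx']*th*p[0]/r+c['cx'],c['fy']*th*p[1]/r+c['cy']])
E
python3 - <<'E'
from h import *
s=bot.sense(); print({k:np.round(v,3) for k,v in s.items()})
a=[snap(n,n+'0') for n in ('scene','top','wrist')]
for n in ('scene','top','wrist'):
    c=bot.calibration(n); print(n,{k:np.round(v,3).tolist() for k,v in c.items()})
g=np.zeros((600,800,3),np.uint8)
E
```

```text
pics
{'clock': np.float64(0.0), 'qpos': array([ 1.11 ,  0.3  ,  1.522, -0.   ,  1.321, -0.067]), 'dq': array([-0.   , -0.   ,  0.002, -0.001,  0.   ,  0.   ]), 'tau': array([-2.0000e-03, -5.3180e+01, -3.5274e+01,  7.1000e-02,  2.4000e-02,
       -0.0000e+00]), 'ee_pos': array([0.211, 0.508, 0.199]), 'ee_rot': array([-3.14 , -0.   ,  2.748]), 'contact_force': array([-0.626,  0.441,  0.039]), 'moment': array([-0.006,  0.042,  0.012]), 'gripper_force': np.float64(0.0), 'grip_width': np.float64(1.003)}
scene {'fx': 472.37, 'fy': 472.37, 'cx': 254.017, 'cy': 190.806, 'R': [[-0.523, -0.853, -0.0], [-0.509, 0.312, -0.802], [0.684, -0.419, -0.597]], 't': [0.326, 0.266, 1.35]}
top {'fx': 468.596, 'fy': 468.596, 'cx': 255.355, 'cy': 197.057, 'R': [[0.021, -1.0, -0.002], [-0.994, -0.021, -0.103], [0.103, 0.004, -0.995]], 't': [0.06, 0.48, 1.517]}
wrist {'fx': 297.319, 'fy': 297.319, 'cx': 259.32, 'cy': 193.088, 'tool_from_camera': [[-0.0, -0.96, -0.28, 0.082], [1.0, -0.0, 0.001, 0.0], [-0.001, -0.28, 0.96, -0.184], [0.0, 0.0, 0.0, 1.0]]}
```

```bash
python3 - <<'E'
import cv2
for n in('scene0','top0'): cv2.imwrite('pics/%s_b.png'%n,cv2.resize(cv2.imread('pics/%s.png'%n),(800,600),interpolation=cv2.INTER_CUBIC))
E
```

```text
(no output)
```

View pics/scene0_b.png

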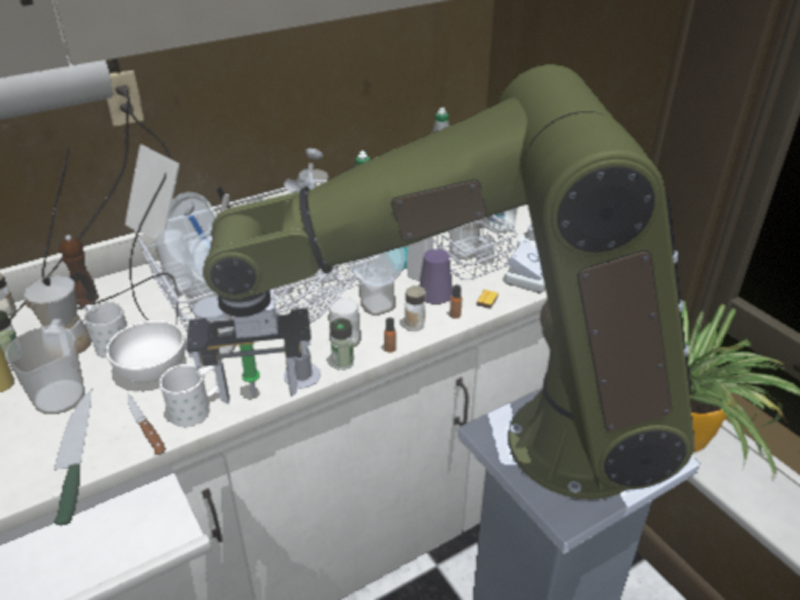

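View pics/top0_b.png

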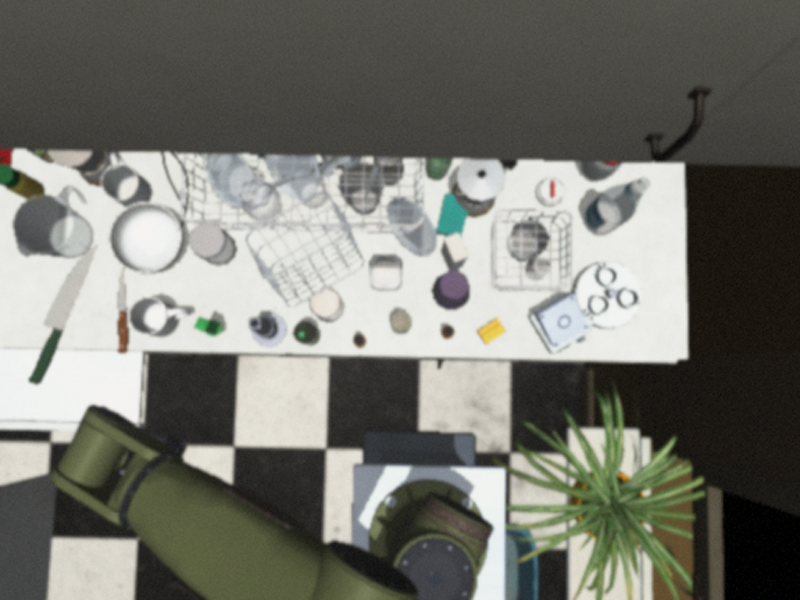

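The scene view shows the gripper above the left end of the counter, by the mug. In the top view (800x600 px):
- warmer disc at (607,293), sloping plate at (562,322)
- bottles at (359,340) and (447,330)
- probe stand at (265,327)
- jars at (306,330) and (400,320), matches at (491,330), mug at (155,315)

Next I'll work out rough positions and enlarge the warmer.

```bash
python3 - <<'E'
from h import *
k=.64
P={'disc':(607,293,.066),'ring':(565,322,.06),'botA':(359,340,.08),'botB':(447,330,.08),'probe':(262,324,.146),'jar1':(306,330,.1),'jar2':(400,320,.1),'match':(491,330,.013),'mug':(155,315,.093),'green':(209,326,.1)}
for n,(u,v,z) in P.items(): print(n,onz('top',(u*k,v*k),z).round(3))
im=cv2.imread('pics/top0.png')
a=im[160:228,335:420]; b=im[195:229,135:305]
a=cv2.resize(a,(800,400),interpolation=cv2.INTER_CUBIC) if 0 else cv2.resize(a,None,fx=5.2,fy=5.2,interpolation=cv2.INTER_CUBIC)
b=cv2.resize(b,None,fx=4.7,fy=4.7,interpolation=cv2.INTER_CUBIC)
m=np.zeros((a.shape[0]+b.shape[0],800,3),np.uint8); m[:a.shape[0],:a.shape[1]]=a; m[a.shape[0]:,:b.shape[1]]=b[:,:800]
cv2.imwrite('pics/m1.png',m); print(m.shape,a.shape)
E
```

```text
disc [ 0.514 -0.356  0.066]
ring [ 0.453 -0.271  0.06 ]
botA [0.406 0.15  0.08 ]
botB [ 0.43  -0.028  0.08 ]
probe [0.429 0.334 0.146]
jar1 [0.423 0.255 0.1  ]
jar2 [0.447 0.067 0.1  ]
match [ 0.437 -0.125  0.013]
mug [0.447 0.561 0.093]
green [0.427 0.449 0.1  ]
(514, 800, 3) (354, 442, 3)
```

View pics/m1.png

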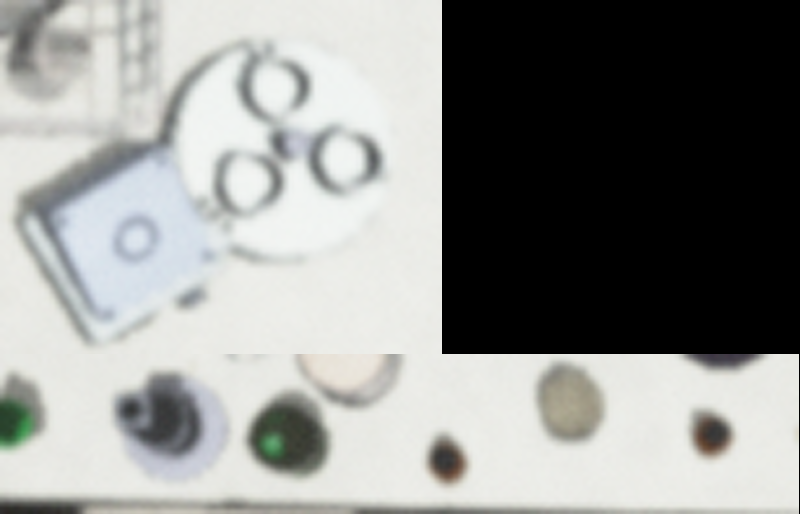

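The crop shows the warmer with three cups. The dots look like two by the upper cup (258,47), three by the lower-left cup (215,212) and one by the right cup (378,172). The ring is at (137,238). I'll move the wrist camera over the row to confirm this.

Request:
carry_out(series=[[1, [0, 0, 8], 0], [1, [17, -45, 8], 22.6], [1, [17, -45, 8], 22.6], [1, [17, -45, 8], 22.6], [1, [17, -45, 8], 22.6], [1, [17, -45, 8], 22.6], [1, [17, -45, 8], 22.6], [1, [17, -45, 8], 22.6], [1, [17, -45, 8], 22.6], [1, [17, -45, 8], 22.6], [1, [17, -45, 8], 22.6], [1, [17, -45, 8], 22.6], [1, [17, -45, 8], 22.6]])

```text
clock: 1.78
ee_pos: [0.3808, 0.0587, 0.2799]
ee_rot: [3.142, 0.0, -3.139]
contact_force: [-0.5, -0.6, 0.6]
grip_width: 0.998
gripper_force: 0.0
```

```bash
python3 - <<'E'
from h import *
snap('wrist','w1'); snap('top','t1')
E
```

Request:
carry_out(series=[[1, [2, -24, -3], 0], [1, [2, -24, -3], 0], [1, [2, -24, -3], 0], [1, [2, -24, -3], 0], [1, [2, -24, -3], 0], [1, [2, -24, -3], 0], [1, [2, -24, -3], 0]])

```text
clock: 2.75
ee_pos: [0.4012, -0.181, 0.2503]
ee_rot: [-3.141, 0.001, -3.139]
contact_force: [0.3, 0.2, 0.1]
grip_width: 1.001
gripper_force: 0.0
```

```bash
python3 - <<'E'
from h import *
im=snap('wrist','w2'); 
cv2.imwrite('pics/w12.png',np.vstack([cv2.resize(cv2.imread('pics/w1.png')[20:230],(730,300)),cv2.resize(cv2.imread('pics/w2.png')[20:230],(730,300))]))
print(bot.sense()['ee_pos'],bot.sense()['ee_rot'])
E
```

```text
[ 0.40124081 -0.18104577  0.25030272] [-3.14131795e+00  6.10335473e-04 -3.13914175e+00]
```

View pics/w12.png

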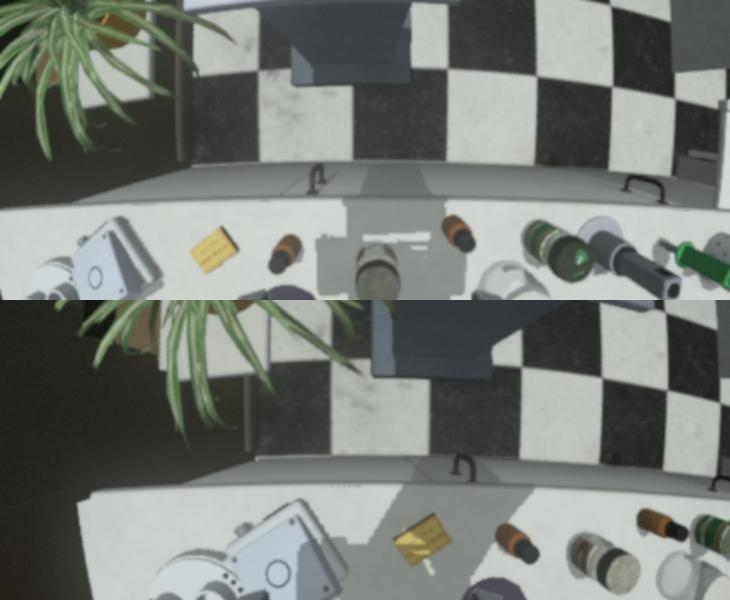

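My crop kept the robot side, which is at the top of this view. The lower half is what I need: plate, warmer, bottles and stand. I'll view that.

```bash
python3 - <<'E'
import cv2,numpy as np
f=lambda n,a,b,c,d:cv2.resize(cv2.imread('pics/%s.png'%n)[a:b,c:d],(800,int((b-a)*800/(d-c))),interpolation=cv2.INTER_CUBIC)
A=f('w2',140,290,90,390); B=f('w1',150,270,260,512); 
m=np.vstack([A,B])[:600]; print(A.shape,B.shape); cv2.imwrite('pics/m2.png',m[:, :])
E
```

```text
(400, 800, 3) (380, 800, 3)
```

View pics/m2.png

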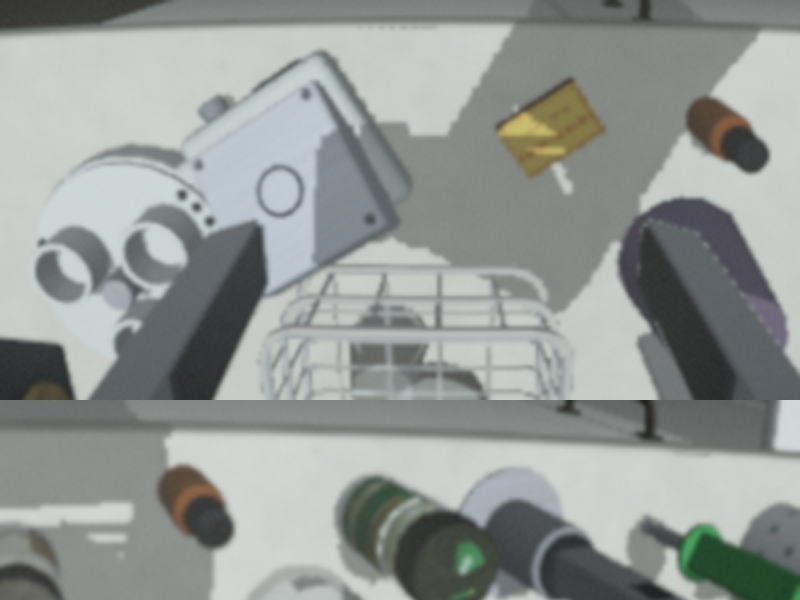

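In the upper crop (w2), the cup at (165,245) has three dots and the cup at (70,265) has one dot, at (42,243). The remaining cup, by the left finger at (140,335), must be the two-dot one. The plate ring is at (280,191), and a bottle cap at (745,152). The lower crop (w1) shows the other cap at (210,528), a jar with a green mark, the grey probe in its stand and the green look-alike. I'll take a second view above the warmer.

Request:
carry_out(series=[[1, [3, -17, 0], 0], [1, [3, -17, 0], 0], [1, [3, -17, 0], 0], [1, [3, -17, 0], 0], [1, [3, -17, 0], 0], [1, [3, -17, 0], 0]])

```text
clock: 3.55
ee_pos: [0.4313, -0.3509, 0.2505]
ee_rot: [-3.141, 0.001, -3.139]
contact_force: [0.2, -0.1, 0.8]
grip_width: 0.997
gripper_force: 0.0
```

```bash
python3 - <<'E'
from h import *
snap('wrist','w3'); print(np.load('pics/w3.npy').round(4))
P2,P3=np.load('pics/w2.npy'),np.load('pics/w3.npy')
# predicted pixels in w3 from w2 rough points
for n,(u,v),z in [('ring',(280,191),.06),('s1dot',(42,243),.03),('sc1',(306,94),.05),('sc2',(199,165),.05),('sc3',(370,218),.07)]:
    uv=(u/2.667+90,v/2.667+140); X=onz('wrist',uv,z,P2); print(n,X.round(3),proj('wrist',X,P3).round(0))
im=cv2.imread('pics/w3.png')[110:335,130:430]
cv2.imwrite('pics/m3.png',cv2.resize(im,(800,600),interpolation=cv2.INTER_CUBIC))
E
```

```text
[ 4.3130e-01 -3.5090e-01  2.5050e-01 -3.1412e+00  6.0000e-04 -3.1394e+00]
ring [ 0.455 -0.268  0.06 ] [322. 191.]
s1dot [ 0.503 -0.431  0.03 ] [204. 216.]
sc1 [ 0.407 -0.254  0.05 ] [332. 154.]
sc2 [ 0.445 -0.314  0.05 ] [287. 181.]
sc3 [ 0.466 -0.221  0.07 ] [356. 200.]
```

View pics/m3.png

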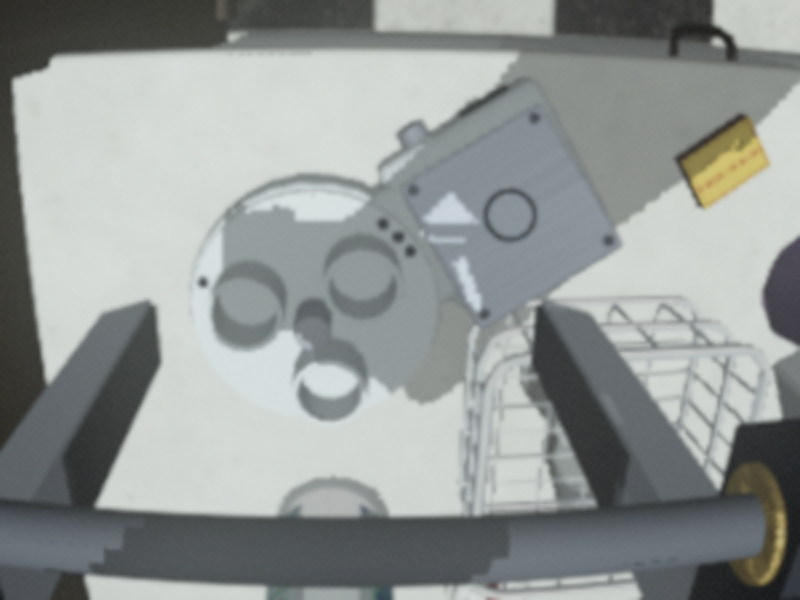

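All four plate screws are visible, at (534,118), (413,190), (609,241) and (484,314), with the ring at (510,214). The one dot (203,282) is beside the cup at (248,305), and the two-dot cup is at (331,380). I'll zoom in on the cups for rim ellipses and collect the other features numerically.

```bash
cat > f.py <<'E'
from h import *
def dark(f,uv,r,thr=None,amin=3):
    g=cv2.cvtColor(cv2.imread('pics/%s.png'%f),cv2.COLOR_BGR2GRAY); u,v=map(int,uv); u0,v0=max(u-r,0),max(v-r,0)
    c=cv2.resize(g[v0:v+r+1,u0:u+r+1],None,fx=4,fy=4,interpolation=cv2.INTER_CUBIC)
    t=thr or (float(c.min())+float(np.median(c)))/2
    n,l,s,ce=cv2.connectedComponentsWithStats((c<t).astype(np.uint8))
    k=[i for i in range(1,n) if s[i,4]>amin*16]
    if not k: return None
    i=min(k,key=lambda i:np.hypot((ce[i][0]+.5)/4-.5+u0-uv[0],(ce[i][1]+.5)/4-.5+v0-uv[1]))
    return np.r_[(ce[i]+.5)/4-.5+[u0,v0],s[i,4]/16]
E
python3 - <<'E'
from f import *
P={k:np.load('pics/%s.npy'%k) for k in('w1','w2','w3')}
m3=lambda u,v:(u/2.6667+130-.3,v/2.6667+110-.3); m2=lambda u,v:(u/2.6667+90-.3,v/2.6667+140-.3)
for n,a,b in [('ring',(510,214),(280,191)),('sNL',(534,118),(306,94)),('sNR',(413,190),(199,165)),('sFL',(609,241),(370,218)),('dot1',(203,282),(42,243)),('d3a',(398,237),(196,207))]:
    r=12 if n=='ring' else 4
    A=dark('w3',m3(*a),r); B=dark('w2',m2(*b),r); 
    X,e=meet([ray('wrist',A[:2],P['w3']),ray('wrist',B[:2],P['w2'])]); print(n,A.round(1),B.round(1),X.round(4),np.round(e,4))
A=dark('w3',m3(484,314),4); print('sFR',A,onz('wrist',A[:2],.078,P['w3']))
# caps
for n,a,b,fa,fb in [('B',(205+85,0),(745,152),'w1','w2')]:
    B=dark('w2',m2(745,152),14,60,30); print('capB w2',B)
c=lambda u,v:(u*252/800+260,(v-400)*252/800+150)
print('capA w1',dark('w1',c(210,528),10,60,20)); print('capB w1',dark('w1',(290/730*512,20+255*.7),10,60,20))
print('capA w2',dark('w2',(675/730*512,20+530-300),10))
z=lambda f,a,b,cc,d:cv2.createCLAHE(3,(4,4)).apply(cv2.cvtColor(cv2.resize(cv2.imread('pics/%s.png'%f)[a:b,cc:d],None,fx=8,fy=8,interpolation=cv2.INTER_CUBIC),cv2.COLOR_BGR2GRAY))
cv2.imwrite('pics/m4.png',z('w3',200,272,200,292))
E
```

```text
ring [320.6 190.1 112.4] [195.2 211.4  84.4] [ 0.456  -0.2684  0.0567] [0.0002 0.0002]
sNL [330.  153.7   9.2] [204.3 174.8  10.2] [ 0.408  -0.2554  0.0442] [0.0002 0.0002]
sNR [284.4 180.8  10.1] [164.  201.4   8.8] [ 0.4463 -0.3165  0.0444] [0. 0.]
sFL [357.8 199.7  10.9] [228.3 221.8  10.2] [ 0.4635 -0.2209  0.0751] [0. 0.]
dot1 [205.7 215.4   7.6] [105.4 230.5   6.5] [ 0.4995 -0.4279  0.0364] [0.0003 0.0003]
d3a [278.9 198.4  10.1] [163.3 217.2   6. ] [ 0.4737 -0.323   0.0362] [0.0001 0.0001]
sFR [311.26076159 227.36506623   9.4375    ] [ 0.50053116 -0.28225793  0.078     ]
capB w2 [365.36504065 192.91768293  76.875     ]
capA w1 [322.06057692 184.96153846  32.5       ]
capB w1 None
capA w2 [469.2344132  258.62408313  51.125     ]
```

View pics/m4.png

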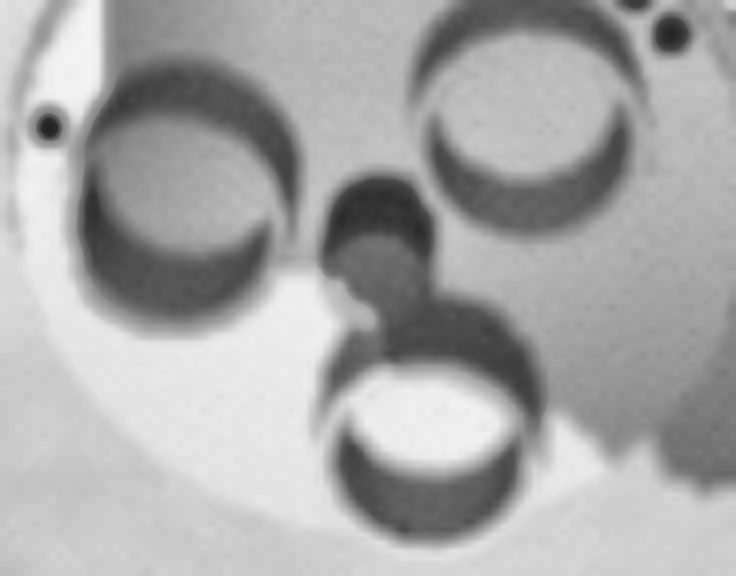

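The zoom shows the cup openings at 8x with origin (200,200). Inner rim centres are about (179,228) for one dot, (430,462) for two dots and (530,143) for three dots. Next come the positions.

```bash
python3 - <<'E'
from f import *
P={k:np.load('pics/%s.npy'%k) for k in('w1','w2','w3')}
S={}
for n,u,v in [('s1',179,228),('s2',430,462),('s3',530,143)]:
    S[n]=onz('wrist',(u/8+200-.45,v/8+200-.45),.066,P['w3']); print(n,S[n].round(4),'top px*5.2',((proj('top',S[n])-[335,160])*5.2).round(0),'w2crop',((proj('wrist',S[n],P['w2'])-[90,140])*2.667).round(0))
print([np.linalg.norm(S[a]-S[b]).round(4) for a,b in(('s1','s2'),('s2','s3'),('s1','s3'))], sum(S.values())/3)
def black(f,uv,r,t=70,mn=12):
    im=cv2.imread('pics/%s.png'%f).max(2); u,v=map(int,uv); c=im[v-r:v+r+1,u-r:u+r+1]
    n,l,s,ce=cv2.connectedComponentsWithStats((c<t).astype(np.uint8)); k=[i for i in range(1,n) if s[i,4]>mn]
    return [np.r_[ce[i]+[u-r,v-r],s[i,:5]].round(1).tolist() for i in k]
print('B w2',black('w2',(368,196),14)); print('B w1',black('w1',(199,203),14))
print('A w1',black('w1',(326,190),14)); print('A w2',black('w2',(475,251),14))
for n in 't1',: print('A top',black(n,(230,217),9,70,6),'B top',black(n,(286,211),9,70,6))
E
```

```text
s1 [ 0.5067 -0.4009  0.066 ] top px*5.2 [351. 157.] w2crop [ 60. 276.]
s2 [ 0.5511 -0.3587  0.066 ] top px*5.2 [282.  84.] w2crop [139. 349.]
s3 [ 0.4909 -0.3418  0.066 ] top px*5.2 [255. 180.] w2crop [150. 255.]
[np.float64(0.0613), np.float64(0.0625), np.float64(0.0611)] [ 0.51623454 -0.36715134  0.066     ]
B w2 [[368.4, 195.3, 7.0, 6.0, 16.0, 16.0, 175.0]]
B w1 []
A w1 [[324.9, 187.8, 6.0, 5.0, 15.0, 15.0, 135.0]]
A w2 []
A top [[230.0, 217.9, 7.0, 0.0, 4.0, 19.0, 41.0]] B top [[277.6, 203.6, 0.0, 0.0, 2.0, 5.0, 8.0], [288.1, 214.7, 10.0, 7.0, 4.0, 12.0, 25.0]]
```

Request:
carry_out(series=[[1, [0, 32, -6], 0], [1, [0, 32, -6], 0], [1, [0, 32, -6], 0], [1, [0, 32, -6], 0], [1, [0, 32, -6], 0], [1, [0, 32, -6], 0], [1, [0, 32, -6], 0], [1, [0, 32, -6], 0]])

```text
clock: 4.6
ee_pos: [0.4312, -0.0331, 0.1903]
ee_rot: [-3.141, 0.001, 3.141]
contact_force: [0.9, -0.0, 0.9]
grip_width: 1.005
gripper_force: 0.0
```

```bash
python3 - <<'E'
from f import *
P={k:np.load('pics/%s.npy'%k) for k in('w1','w2')}
im=snap('wrist','w4'); P4=np.load('pics/w4.npy'); print(P4.round(4))
def blk(f,X,r,t=70):
    uv=proj('wrist',X,np.load('pics/%s.npy'%f)); im=cv2.imread('pics/%s.png'%f).max(2); u,v=map(int,uv); u0=max(u-r,0);v0=max(v-r,0); c=im[v0:v+r+1,u0:u+r+1]
    n,l,s,ce=cv2.connectedComponentsWithStats((c<t).astype(np.uint8)); 
    return uv.round(0),[np.r_[ce[i]+[u0,v0],s[i,:5]].round(1).tolist() for i in range(1,n) if s[i,4]>25]
XB=onz('wrist',(368.4,195.3),.07,P['w2']); XA=onz('wrist',(324.9,187.8),.07,P['w1']); print('A',XA,'B',XB)
print(blk('w4',XB,30,60)); print(blk('w4',XA,30,60)); print(blk('w1',XB,16,90))
u,v=map(int,proj('wrist',XB,P4)); a=im[v-50:v+50,u-50:u+50,::-1]
u,v=map(int,proj('wrist',XA,P4)); u=min(max(u,50),462); b=im[v-50:v+50,u-50:u+50,::-1]
print(u-50,v-50); cv2.imwrite('pics/m5.png',cv2.resize(np.hstack([a,b]),(800,400),interpolation=cv2.INTER_CUBIC))
E
```

```text
[ 4.3120e-01 -3.3100e-02  1.9030e-01 -3.1413e+00  6.0000e-04  3.1414e+00]
A [0.40624693 0.15067277 0.07      ] B [ 0.42875097 -0.03447779  0.07      ]
(array([258., 184.]), [[261.6, 185.6, 27.0, 22.0, 14.0, 19.0, 163.0]])
(array([419., 166.]), [[418.0, 166.6, 20.0, 22.0, 21.0, 17.0, 247.0]])
(array([193., 203.]), [[195.9, 202.7, 12.0, 9.0, 15.0, 16.0, 161.0]])
368 116
```

```bash
python3 - <<'E'
from f import *
W=lambda f,uv:ray('wrist',uv,np.load('pics/%s.npy'%f))
im=cv2.imread('pics/w4.png'); c=im[165:210,238:288]
for t in (75,90,105):
    n,l,s,ce=cv2.connectedComponentsWithStats((c.max(2)<t).astype(np.uint8)); print(t,[np.r_[ce[i]+[238,165],s[i]].round(1).tolist() for i in range(1,n) if s[i,4]>60])
    i=1+np.argmax(s[1:,4]); print(meet([W('w1',(195.9,202.7)),W('w2',(368.4,195.3)),W('w4',ce[i]+[238,165])]))
print('A',meet([W('w1',(324.9,187.8)),W('w4',(418,166.6))]))
cv2.imwrite('pics/m5.png',cv2.resize(im[130:270,170:440],(800,415),interpolation=cv2.INTER_CUBIC))
E
```

```text
75 [[259.9, 184.7, 14.0, 10.0, 17.0, 21.0, 292.0]]
(array([ 0.43070352, -0.03197818,  0.06369009]), [np.float64(0.00011098010641985756), np.float64(6.706618263038577e-05), np.float64(0.0001736890195876911)])
90 [[259.9, 184.7, 13.0, 9.0, 19.0, 22.0, 321.0]]
(array([ 0.43067662, -0.03198844,  0.06370223]), [np.float64(9.511612923355641e-05), np.float64(5.2769209917723363e-05), np.float64(0.00014181743474600049)])
105 [[260.4, 168.0, 12.0, 0.0, 21.0, 10.0, 100.0], [259.9, 184.6, 13.0, 9.0, 19.0, 23.0, 350.0]]
(array([ 0.43064911, -0.03198813,  0.0637077 ]), [np.float64(7.52145608758636e-05), np.float64(3.759072579116568e-05), np.float64(0.00010289170593507292)])
A (array([0.40710615, 0.15133498, 0.06731204]), [np.float64(0.00012599907089652594), np.float64(0.00012599907089651054)])
```

View pics/m5.png

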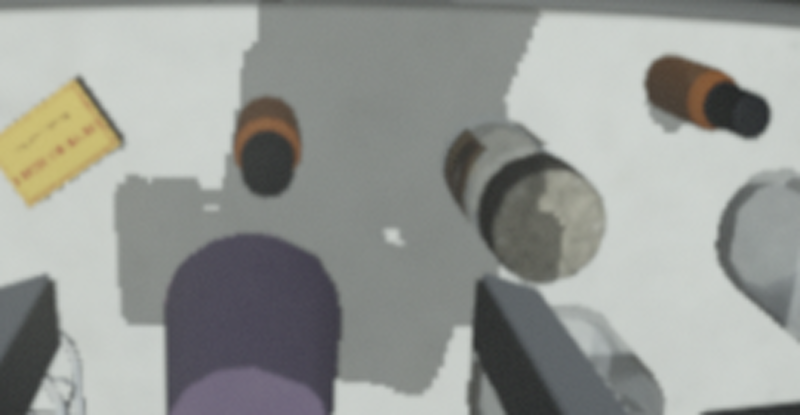

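The view shows bottle B's cap at (267,162), clear of the purple cup, and bottle A's cap at (740,108). I'll grasp B by the cap.

Request:
carry_out(newtons=15, series=[[0.55, [0.1, 0.1, -4], 0], [0.55, [0.1, 0.1, -8], 0], [0.55, [0.1, 0.1, -11], 0], [0.55, [0.1, 0.1, -12], 0], [0.55, [0.1, 0.1, -12], 0], [0.15, [0.1, 0.1, -12], 0], [0.15, [0.1, 0.1, -12], 0], [0.15, [0.1, 0.1, -12], 0], [0.15, [0.1, 0.1, -12], 0], [0.15, [0.1, 0.1, -12], 0], [0.15, [0.1, 0.1, -10], 0], [0.15, [0.1, 0.1, -6], 0], [0.15, [0.1, 0.1, 0], 0], [0.15, [0.1, 0.1, 2], 0], [0.15, [0.1, 0.1, 2], 0]])

```text
clock: 6.52
ee_pos: [0.4324, -0.0312, 0.2108]
ee_rot: [-3.141, 0.002, -3.141]
contact_force: [0.5, -1.0, -1.0]
grip_width: 0.193
gripper_force: 15.0
```

```bash
python3 - <<'E'
from h import *
im=snap('wrist','w5'); p=np.load('pics/w5.npy'); print(p.round(4))
h=cv2.cvtColor(im,cv2.COLOR_RGB2HSV)
m=((h[...,0]<16)&(h[...,1]>110)&(h[...,2]>40)).astype(np.uint8)
n,l,s,c=cv2.connectedComponentsWithStats(m); print([np.r_[c[i],s[i]].round(0).tolist() for i in range(1,n) if s[i,4]>100])
print('expected body centre', proj('wrist',p[:3]+[0,0,-.048],p), proj('wrist',p[:3]+[0,0,-.07],p))
E
```

```text
[ 4.3240e-01 -3.1200e-02  2.1080e-01 -3.1412e+00  2.4000e-03 -3.1409e+00]
[[259.0, 209.0, 242.0, 201.0, 34.0, 22.0, 299.0]]
expected body centre [258.8500242  209.23520757] [258.89495544 201.02722044]
```

Request:
carry_out(series=[[0.15, [1.5, -6, 0], 0], [0.15, [7.5, -37, 0], 0], [0.15, [7.5, -37, 0], 0], [0.15, [7.5, -37, 0], 0], [0.15, [7.5, -37, 0], 0], [0.15, [7.5, -37, 0], 0], [0.15, [7.5, -37, 0], 0], [0.15, [7.5, -37, 0], 0], [0.15, [7.5, -37, -4], 0], [0.15, [7.5, -37, -6.8], 0], [0.15, [7.5, -37, -6.8], 0], [0.15, [7.5, -37, -7.4], 0], [0.15, [7.5, -37, -8], 0], [0.15, [7.5, -37, -8.5], 0], [0.15, [7.5, -37, -8.5], 0]])

```text
clock: 8.45
ee_pos: [0.5069, -0.401, 0.1247]
ee_rot: [3.141, -0.0, -3.141]
contact_force: [0.5, -0.9, -0.6]
grip_width: 0.19
gripper_force: 15.0
```

```bash
python3 - <<'E'
from h import *
im=snap('wrist','w6'); p=np.load('pics/w6.npy'); print(p.round(4))
cv2.imwrite('pics/m6.png',cv2.resize(im[150:330,180:340,::-1],(530,600),interpolation=cv2.INTER_CUBIC))
E
```

```text
[ 5.0690e-01 -4.0100e-01  1.2470e-01  3.1413e+00 -3.0000e-04 -3.1410e+00]
```

View pics/m6.png

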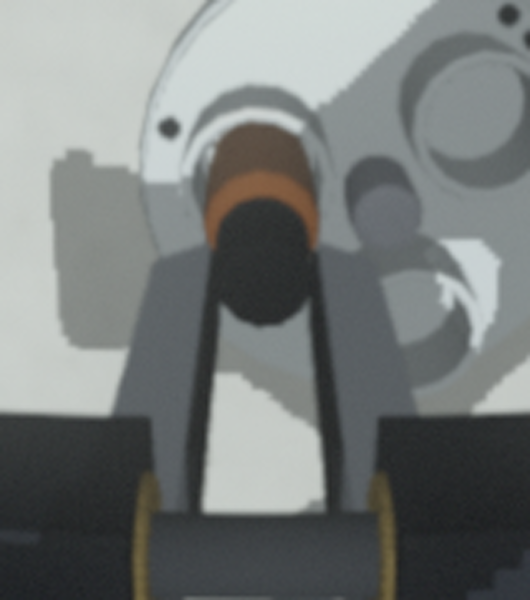

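The bottle is entering the one-dot cup, with its body at (262,170) inside the rim and the one dot at (168,128), with no contact force. I'll lower it, release and retreat.

Request:
carry_out(series=[[0.15, [0, 0, -0.9], 0], [0.15, [0, 0, -1.6], 0], [0.15, [0, 0, -1.6], 0], [0.4, [0, 0, -1.6], 0], [0.4, [0, 0, -1.6], 0], [0.4, [0, 0, -1.6], 0], [0.4, [0, 0, -1.6], 0], [0.4, [0, 0, 0], 0], [0.4, [0, 0, 5], 0], [0.55, [0, 0, 10], 0], [0.55, [0, 0, 12], 0], [0.55, [0, 0, 12], 0]])

```text
clock: 10.0
ee_pos: [0.5074, -0.4014, 0.2474]
ee_rot: [-3.139, 0.003, -3.141]
contact_force: [-0.2, -1.2, -0.1]
grip_width: 0.55
gripper_force: 0.0
```

```bash
python3 - <<'E'
from h import *
im=snap('wrist','w7'); p=np.load('pics/w7.npy'); print(p.round(4))
uv=proj('wrist',[.507,-.401,.105],p); print('exp cap',uv.round(1), 'if on counter-high', proj('wrist',[.507,-.401,.115],p).round(1)); u,v=map(int,uv)
c=im[v-25:v+25,u-25:u+25].max(2)
n,l,s,ce=cv2.connectedComponentsWithStats((c<70).astype(np.uint8)); print([np.r_[ce[i]+[u-25,v-25],s[i]].round(1).tolist() for i in range(1,n) if s[i,4]>40])
h=cv2.cvtColor(im,cv2.COLOR_RGB2HSV); m=((h[...,0]<16)&(h[...,1]>110)&(h[...,2]>40)).astype(np.uint8)
n,l,s,ce=cv2.connectedComponentsWithStats(m); print([np.r_[ce[i],s[i]].round(0).tolist() for i in range(1,n) if s[i,4]>100])
E
```

```text
[ 5.0740e-01 -4.0140e-01  2.4740e-01 -3.1390e+00  2.9000e-03 -3.1409e+00]
exp cap [259.6 180.9] if on counter-high [259.6 183.1]
[]
[]
```

```bash
python3 - <<'E'
from h import *
im=cv2.imread('pics/w7.png'); v,u=181,259
g=im.max(2); print(g[v-24:v+24:3,u-24:u+25:3])
h=cv2.cvtColor(im,cv2.COLOR_BGR2HSV); m=((h[...,0]<20)&(h[...,1]>80)).astype(np.uint8)
n,l,s,ce=cv2.connectedComponentsWithStats(m); print([np.r_[ce[i],s[i]].round(0).tolist() for i in range(1,n) if s[i,4]>40])
E
```

```text
[[204 219 227 227 226 185 149 174 174 158 144 200 226 227 226 226 226]
 [190 222 214 226 179 202 213 188 180 196 211 172 200 226 226 226 226]
 [203 145 124 217 208 187 109 106 109 106 117 202 177 223 226 225 225]
 [213 216 195 200 192 154 118 142 147 142 124 109 214 199 225 226 222]
 [212 226 225 217 158 138 146 124  96 105 135 126 190 198 225 217 156]
 [220 225 225 216 143 140 103  81  79  80  82 130 137 208 215 121 106]
 [221 225 225 215 123 130  82  87  87  88  80 108 148 204 149 106 128]
 [215 224 225 220 150 120  84  85  89  88  86  98 192 164 131 124 131]
 [210 224 224 220 211 116  86  85  84  83  83 121 198 156 145 126 130]
 [201 224 224 224 221 208  97  83  84  83  82 174 157 156 155 126 128]
 [196 217 202 172 170 172 153  85  81  81 114 155 156 156 156 151 123]
 [160 202 157 156 156 156 156 208 160 143 155 156 156 154 156 139 118]
 [153 148 156 156 156 157 154 168 159 155 156 156 155 155 143 115 118]
 [151 150 154 156 156 156 155 156 155 156 154 155 156 155 117 119 149]
 [151 151 147 156 157 155 156 157 156 155 155 155 155 152 109 149 154]
 [151 151 149 149 156 156 156 155 155 154 155 155 156 150 128 154 155]]
[[259.0, 168.0, 250.0, 165.0, 20.0, 11.0, 76.0]]
```

The cap is at (259.5,180), as predicted for a seated bottle. On to bottle A.

Request:
carry_out(series=[[0.55, [-4, 20, 0], 0], [0.55, [-4, 20, 0], 0], [0.55, [-9.9, 55.2, -5.5], 0], [0.55, [-9.9, 55.2, -5.5], 0], [0.55, [-9.9, 55.2, -5.5], 0], [0.55, [-9.9, 55.2, -5.5], 0], [0.55, [-9.9, 55.2, -5.5], 0], [0.55, [-9.9, 55.2, -5.5], 0], [0.55, [-9.9, 55.2, -5.5], 0], [0.55, [-9.9, 55.2, -5.5], 0], [0.55, [-9.9, 55.2, -5.5], 0], [0.55, [-9.9, 55.2, -5.5], 0], [0.55, [-9.9, 55.2, -5.5], 0]])

```text
clock: 11.68
ee_pos: [0.4083, 0.1499, 0.19]
ee_rot: [-3.142, 0.0, 3.14]
contact_force: [-1.3, 0.6, 0.2]
grip_width: 0.551
gripper_force: 0.0
```

```bash
python3 - <<'E'
from h import *
W=lambda f,uv:ray('wrist',uv,np.load('pics/%s.npy'%f))
im=snap('wrist','w8'); p=np.load('pics/w8.npy'); print(p.round(4))
uv=proj('wrist',[.407,.151,.068],p); u,v=map(int,uv); print(uv)
c=im[v-25:v+25,u-25:u+25].max(2)
for t in(75,90):
    n,l,s,ce=cv2.connectedComponentsWithStats((c<t).astype(np.uint8)); print([np.r_[ce[i]+[u-25,v-25],s[i]].round(1).tolist() for i in range(1,n) if s[i,4]>40])
    i=1+np.argmax(s[1:,4]); x=W('w8',ce[i]+[u-25,v-25]); print(meet([W('w1',(324.9,187.8)),W('w4',(418,166.6)),x]), x[0]+x[1]*(.068-x[0][2])/x[1][2])
E
```

```text
[ 0.4083  0.1499  0.19   -3.1415  0.      3.1403]
[259.97160608 185.01847818]
[[261.3, 185.1, 19.0, 15.0, 17.0, 21.0, 294.0]]
(array([0.40753788, 0.15213426, 0.06569644]), [np.float64(0.00045500460385027584), np.float64(0.00018903702249164535), np.float64(0.0002883732891470974)]) [0.40704499 0.15238627 0.068     ]
[[261.4, 185.1, 19.0, 15.0, 18.0, 22.0, 319.0]]
(array([0.40758955, 0.15224184, 0.06547677]), [np.float64(0.0005071422502319089), np.float64(0.00021118750775851419), np.float64(0.0003217626618624132)]) [0.40704017 0.15252662 0.068     ]
```

Request:
carry_out(newtons=15, series=[[0.55, [0, 0.1, -4], 0], [0.55, [0, 0.1, -8], 0], [0.55, [0, 0.1, -11], 0], [0.55, [0, 0.1, -12], 0], [0.55, [0, 0.1, -12], 0], [0.15, [0, 0.1, -12], 0], [0.15, [0, 0.1, -12], 0], [0.15, [0, 0.1, -12], 0], [0.15, [0, 0.1, -12], 0], [0.15, [0, 0.1, -12], 0], [0.15, [0, 0.1, -10], 0], [0.15, [0, 0.1, -6], 0], [0.15, [0, 0.1, 0], 0], [0.15, [0, 0.1, 4], 0], [0.15, [0, 0.1, 4], 0]])

```text
clock: 13.6
ee_pos: [0.4089, 0.1522, 0.2324]
ee_rot: [3.14, 0.005, -3.141]
contact_force: [0.3, -0.5, -0.1]
grip_width: 0.191
gripper_force: 15.0
```

```bash
python3 - <<'E'
from h import *
im=snap('wrist','w9'); p=np.load('pics/w9.npy'); print(p.round(4))
h=cv2.cvtColor(im,cv2.COLOR_RGB2HSV)
m=((h[...,0]<16)&(h[...,1]>110)&(h[...,2]>40)).astype(np.uint8)
n,l,s,c=cv2.connectedComponentsWithStats(m); print([np.r_[c[i],s[i]].round(0).tolist() for i in range(1,n) if s[i,4]>100])
E
```

```text
[ 0.4089  0.1522  0.2324  3.1403  0.0047 -3.1409]
[[259.0, 210.0, 243.0, 202.0, 33.0, 22.0, 299.0]]
```

Request:
carry_out(series=[[0.15, [3, -12, 0], 0], [0.15, [14.3, -51.1, 0], 0], [0.15, [14.3, -51.1, 0], 0], [0.15, [14.3, -51.1, 0], 0], [0.15, [14.3, -51.1, 0], 0], [0.15, [14.3, -51.1, 0], 0], [0.15, [14.3, -51.1, 0], 0], [0.15, [14.3, -51.1, 0], 0], [0.15, [14.3, -51.1, 0], 0], [0.15, [14.3, -51.1, 0], 0], [0.15, [14.3, -51.1, 0], 0], [0.15, [14.3, -51.1, 0], 0], [0.15, [14.3, -51.1, -5], 0], [0.15, [14.3, -51.1, -8.8], 0], [0.15, [14.3, -51.1, -8.8], 0], [0.15, [14.3, -51.1, -9.4], 0], [0.15, [14.3, -51.1, -10], 0], [0.15, [14.3, -51.1, -10.5], 0], [0.15, [14.3, -51.1, -10.5], 0]])

```text
clock: 16.02
ee_pos: [0.551, -0.359, 0.1248]
ee_rot: [3.141, -0.0, -3.141]
contact_force: [0.4, 0.4, 0.1]
grip_width: 0.19
gripper_force: 15.0
```

No contact on the way in, so I'll lower it and release. Opening is limited to 0.4.

Request:
carry_out(series=[[0.15, [0, 0, -0.9], 0], [0.15, [0, 0, -1.6], 0], [0.15, [0, 0, -1.6], 0], [0.4, [0, 0, -1.6], 0], [0.4, [0, 0, -1.6], 0], [0.4, [0, 0, -1.6], 0], [0.4, [0, 0, -1.6], 0], [0.4, [0, 0, 0], 0], [0.4, [0, 0, 5], 0], [0.4, [0, 0, 11], 0], [0.4, [-4, 6, 13], 0], [0.4, [-7, 12, 13], 0], [0.4, [-7, 12, 13], 0]])

```text
clock: 17.65
ee_pos: [0.48, -0.237, 0.257]
ee_rot: [-3.14, 0.002, -3.139]
contact_force: [-0.3, -0.1, 0.1]
grip_width: 0.402
gripper_force: 0.0
```

```bash
python3 - <<'E'
from h import *
im=snap('wrist','w10'); p=np.load('pics/w10.npy'); print(p.round(4)); g=im.max(2)
for n,X in(('s1',[.507,-.401]),('s2',[.551,-.359])):
    for z in(.118,.106,.094): print(n,z,proj('wrist',X+[z],p).round(1))
    u,v=map(int,proj('wrist',X+[.106],p)); c=g[v-16:v+17,u-16:u+17]
    k,l,s,ce=cv2.connectedComponentsWithStats((c<95).astype(np.uint8)); print([np.r_[ce[i]+[u-16,v-16],s[i]].round(1).tolist() for i in range(1,k) if s[i,4]>40])
E
```

```text
[ 4.8000e-01 -2.3700e-01  2.5700e-01 -3.1405e+00  2.1000e-03 -3.1395e+00]
s1 0.118 [125.6 203.8]
s1 0.106 [129.5 200.8]
s1 0.094 [133.1 198. ]
[[142.8, 188.5, 21.0, 0.0, 12.0, 16.0, 47.0], [130.3, 198.5, 8.0, 5.0, 20.0, 19.0, 250.0]]
s2 0.118 [160.7 237.7]
s2 0.106 [163.5 233.8]
s2 0.094 [166.2 230.1]
[[176.8, 221.1, 24.0, 0.0, 9.0, 14.0, 53.0], [164.9, 232.4, 9.0, 6.0, 19.0, 20.0, 251.0]]
```

Both caps sit where seated bottles should be. Now I'll look at the probe.

Request:
carry_out(series=[[1, [-3, 10, 0], 0], [1, [-3, 20, 0], 0], [1, [-7, 55, 2], 0], [1, [-7, 55, 2], 0], [1, [-7, 55, 2], 0], [1, [-7, 55, 2], 0], [1, [-7, 55, 2], 0], [1, [-7, 55, 2], 0], [1, [-7, 55, 2], 0], [1, [-7, 55, 2], 0], [1, [-7, 55, 2], 0], [1, [-7, 55, 2], 0], [1, [-7, 55, 2], 0]])

```text
clock: 19.32
ee_pos: [0.4115, 0.31, 0.2752]
ee_rot: [3.141, 0.0, 3.141]
contact_force: [0.3, -0.3, -0.7]
grip_width: 1.002
gripper_force: 0.0
```

```bash
python3 - <<'E'
from h import *
im=snap('wrist','w11'); p=np.load('pics/w11.npy'); print(p.round(4))
print(proj('wrist',[.43,.33,.158],p),proj('wrist',[.43,.33,.0],p))
cv2.imwrite('pics/m7.png',cv2.resize(im[110:310,170:390,::-1],(660,600),interpolation=cv2.INTER_CUBIC))
E
```

```text
[4.1150e-01 3.1000e-01 2.7520e-01 3.1414e+00 4.0000e-04 3.1407e+00]
[277.63619339 204.06073713] [271.68202718 172.41229923]
```

View pics/m7.png

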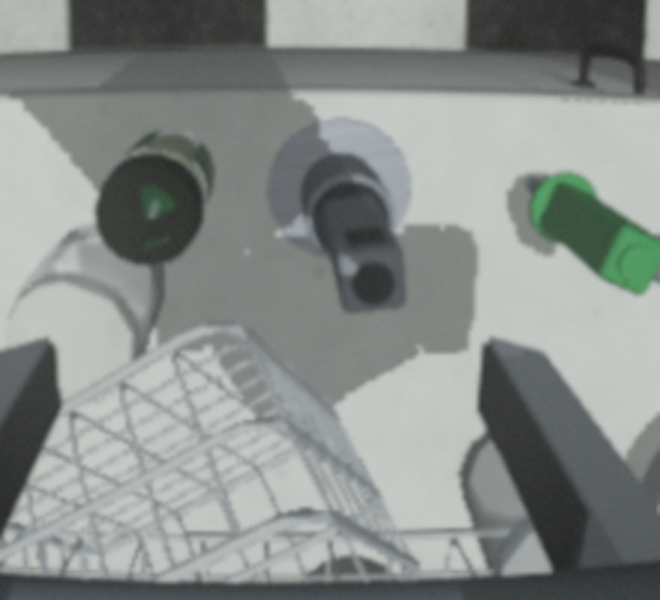

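The view shows the probe handle's top face with a black button at (374,284), the stand foot centred near (340,188), the jar at (150,208) and the green look-alike at (630,258). The handle is turned by roughly 6 to 7 degrees. I'll compute this accurately.

```bash
python3 - <<'E'
from f import *
p=np.load('pics/w11.npy'); img=cv2.imread('pics/w11.png'); g=cv2.cvtColor(img,cv2.COLOR_BGR2GRAY).astype(float)
b=dark('w11',(294.4,204.4),6,70); print('button',b)
X=onz('wrist',b[:2],.158,p); print('top centre',X.round(4), 'foot',onz('wrist',(283,172.4),.004,p).round(4))
gy=cv2.GaussianBlur(g,(0,0),.8)
def edge(pts): # fit world line at z=.158
    W=np.array([onz('wrist',q,.158,p)[:2] for q in pts]); vx,vy,x,y=cv2.fitLine(W.astype(np.float32),cv2.DIST_HUBER,0,.0005,.0005).ravel(); return np.degrees(np.arctan2(vy,vx)),(x,y)
bot_=[];
for u in range(286,304):
    col=gy[203:220,u]; d=np.diff(col); k=d.argmax(); bot_.append((u,203+k+.5))
L=[];R=[]
for v in range(198,211):
    d=np.diff(gy[v,276:292]); L.append((276+d.argmin()+.5,v)); d=np.diff(gy[v,298:314]); R.append((298+d.argmax()+.5,v))
print([x[1] for x in bot_]); print([x[0] for x in L]); print([x[0] for x in R])
print('far',edge(bot_),'left',edge(L),'right',edge(R))
# top view check
for f in('t1',):
    for z in(.158,): print('top proj',proj('top',X))
t=cv2.imread('pics/t1.png'); print(cv2.cvtColor(t,cv2.COLOR_BGR2GRAY)[200:216,158:178])
E
```

```text
button [294.06080786 204.07751092 143.125     ]
top centre [0.4301 0.3477 0.158 ] foot [0.4291 0.3476 0.004 ]
[np.float64(213.5), np.float64(213.5), np.float64(213.5), np.float64(213.5), np.float64(213.5), np.float64(213.5), np.float64(213.5), np.float64(212.5), np.float64(212.5), np.float64(212.5), np.float64(212.5), np.float64(212.5), np.float64(212.5), np.float64(212.5), np.float64(212.5), np.float64(212.5), np.float64(212.5), np.float64(211.5)]
[np.float64(288.5), np.float64(288.5), np.float64(288.5), np.float64(288.5), np.float64(281.5), np.float64(281.5), np.float64(281.5), np.float64(281.5), np.float64(282.5), np.float64(282.5), np.float64(282.5), np.float64(282.5), np.float64(282.5)]
[np.float64(304.5), np.float64(304.5), np.float64(304.5), np.float64(304.5), np.float64(304.5), np.float64(304.5), np.float64(304.5), np.float64(304.5), np.float64(304.5), np.float64(304.5), np.float64(304.5), np.float64(304.5), np.float64(304.5)]
far (np.float32(-85.14212), (np.float32(0.44026062), np.float32(0.34699407))) left (np.float32(-31.539835), (np.float32(0.4306459), np.float32(0.336942
[... 783 characters left out ...]
  93  82
   96 143]
 [217 179 133 102  85  85 108 132 120  88  59  57  60  54  59  76  85  80
   86 128]
 [220 194 159 126 118 110 126 135 125  88  63  61  59  55  63  77  90  80
   77 125]
 [225 206 174 144 125 117 113 115 106  79  63  61  59  61  66  86 102  89
   82 114]
 [230 220 195 161 133 110  93  79  73  66  63  64  58  66  77  97 103  82
   78 116]
 [232 228 215 185 154 130 101  78  68  65  62  59  65  74  94 106  97  82
   89 132]
 [233 231 222 203 186 165 141 106  90  75  77  72  82  92 104 106  86  82
  111 149]
 [233 231 226 210 194 187 174 148 130 108  98  96 101 104 102  93  84  96
  136 175]
 [233 231 227 215 203 195 187 178 164 146 132 123 124 113 102 101 105 133
  167 191]]
```

The probe axis is at (0.430, 0.348) and the handle is turned about 4.5°. At the plate, the probe's foot must point toward azimuth 32°, which means tool yaw 32°. So I'll grip at yaw 4.5° and later pivot the probe 25° in the jaws, using the stand's bore. First I turn above the stand and re-check the position.

Request:
carry_out(series=[[0.6, [0.5, 1, 0], -10], [0.6, [1.9, 3.7, 0], -30], [0.6, [1.9, 3.7, 0], -175.5], [0.6, [1.9, 3.7, 0], -175.5], [0.6, [1.9, 3.7, 0], -175.5], [0.6, [1.9, 3.7, 0], -175.5], [0.6, [1.9, 3.7, 0], -175.5], [0.6, [1.9, 3.7, 0], -175.5], [0.6, [1.9, 3.7, 0], -175.5], [0.6, [1.9, 3.7, 0], -175.5], [0.6, [1.9, 3.7, 0], -175.5], [0.6, [1.9, 3.7, 0], -175.5], [0.6, [1.9, 3.7, 0], -175.5], [0.6, [1.9, 3.7, 0], -175.5], [0.6, [1.9, 3.7, 0], -175.5], [0.6, [1.9, 3.7, 0], -175.5], [0.6, [1.9, 3.7, 0], -175.5], [0.6, [1.9, 3.7, 0], -175.5], [0.6, [1.9, 3.7, 0], -175.5], [0.6, [1.9, 3.7, 0], -175.5]])

```text
clock: 21.88
ee_pos: [0.4301, 0.3478, 0.275]
ee_rot: [-3.142, -0.0, 0.08]
contact_force: [0.6, -0.2, -0.5]
grip_width: 0.598
gripper_force: 0.0
```

```bash
python3 - <<'E'
from f import *
im=snap('wrist','w12'); p=np.load('pics/w12.npy'); print(p.round(4)); q=np.load('pics/w11.npy')
uv=proj('wrist',[.430,.3477,.158],p); print(uv)
for t in(50,60,70): 
    b=dark('w12',uv,7,t,20); print('button',b)
    if b is not None: print(onz('wrist',b[:2],.158,p).round(4), meet([ray('wrist',b[:2],p),ray('wrist',(294.06,204.08),q)]))
g=cv2.cvtColor(im,cv2.COLOR_RGB2GRAY); u,v=map(int,uv); print(g[v-22:v+22:2,u-22:u+23:2])
E
```

```text
[ 0.4301  0.3478  0.275  -3.1416 -0.      0.0802]
[259.81103514 188.01834615]
button None
button [260.32051451 188.58740106 118.4375    ]
[0.4294 0.3471 0.158 ] (array([0.42945741, 0.34696431, 0.15796446]), [np.float64(0.0001578460678941315), np.float64(0.0001578460678940742)])
button [260.13129067 188.62998915 144.0625    ]
[0.4294 0.3473 0.158 ] (array([0.42942701, 0.34706045, 0.15798754]), [np.float64(0.00025933893872002377), np.float64(0.0002593389387199652)])
[[181 184 182 151 107  87  60  72  76  76  75  73  75  75  74  73  60  55
   86 101 113 111 112]
 [180 185 185 182 130  76  57  73  77  77  75  75  75  75  74  73  67  52
   78 101 112 111 112]
 [184 185 187 185 129  74  60  77  76  75  75  75  74  75  75  73  68  51
   75  99 112 110 111]
 [198 183 187 185 142  73  61  75  77  77  76  77  76  74  74  74  69  54
   74  97 109 111 118]
 [200 186 181 182 163  85  67  75  75  77  77  76  75  75  77  74  71  57
   84 106 112 113 127]
 [201 200 186 185 177 117  73  80  85  83  85  86  88  89  86  79  74  66
   95 110 111 120 131]
 [202 202 198 183 184 161 100 122 128 128 130 132
[... 803 characters left out ...]
 73  79  83  88  96]
 [ 86  92  98 103 110 118 114  90  94  94  90  81  80  85  90  92  93  84
   77  73  69  68  66]
 [ 69  65  71  70  69  70  71  74  81  81  80  80  80 130 152 154 154 159
  154 146 145 141 137]
 [ 66  68  69  69  69  70  67  67  65  68  65  65  83 168 194 194 190 191
  189 190 191 191 193]
 [ 66  68  70  69  69  69  68  66  65  65  66  63  91 175 197 197 195 193
  194 195 195 196 197]
 [ 66  69  73  73  70  70  65  62  65  63  64  63  93 175 196 195 195 194
  194 195 195 196 197]
 [ 68  71  66  68  69  64  64  62  61  65  66  64 104 182 196 195 195 195
  193 193 194 193 194]
 [ 67  69  67  66  68  63  65  65  61  65  69  69 111 182 195 196 195 195
  192 192 193 193 194]]
```

The height is confirmed at 0.158 and the axis at (0.4295, 0.347). I'll grip the handle.

Request:
carry_out(newtons=15, series=[[0.6, [0, -0.1, -5], 0], [0.6, [0, -0.1, -10], 0], [0.6, [0, -0.1, -13], 0], [0.6, [0, -0.1, -14], 0], [0.6, [0, -0.1, -14], 0], [0.15, [0, -0.1, -14], 0], [0.15, [0, -0.1, -14], 0], [0.15, [0, -0.1, -14], 0], [0.15, [0, -0.1, -14], 0], [0.15, [0, -0.1, -14], 0], [0.15, [0, -0.1, -13], 0], [0.15, [0, -0.1, -11], 0], [0.15, [0, -0.1, -9.7], 0], [0.15, [0, -0.1, -9.7], 0], [0.15, [0, -0.1, -9.7], 0]])

```text
clock: 23.8
ee_pos: [0.4298, 0.3467, 0.1773]
ee_rot: [3.141, 0.001, 0.079]
contact_force: [-0.2, -0.2, -1.6]
grip_width: 0.258
gripper_force: 14.8
```

The probe is held, at 24 mm width and showing about its weight. Its foot is still about 9 mm inside the bore. I'll now pivot it in the jaws by moving back 53 mm with a light grip.

Request:
carry_out(newtons=8, series=[[0.15, [0, 0, 0], 0], [0.15, [-0.5, -0.04, 0], 0], [0.15, [-1, -0.08, -0.03], 0], [0.15, [-1.5, -0.12, -0.07], 0], [0.15, [-2, -0.16, -0.12], 0], [0.15, [-2.5, -0.2, -0.18], 0], [0.15, [-3, -0.23, -0.26], 0], [0.15, [-3.5, -0.27, -0.36], 0], [0.15, [-4, -0.31, -0.46], 0], [0.15, [-4.5, -0.35, -0.58], 0], [0.15, [-5, -0.39, -0.7], 0], [0.15, [-5.3, -0.41, -0.8], 0], [0.15, [-5.3, -0.41, -0.8], 0]])

```text
clock: 25.42
ee_pos: [0.3769, 0.3428, 0.1699]
ee_rot: [3.142, 0.0, 0.079]
contact_force: [0.3, 0.9, -2.1]
grip_width: 0.255
gripper_force: 8.0
```

```bash
python3 - <<'E'
from h import *
im=snap('wrist','w13'); snap('scene','s13'); p=np.load('pics/w13.npy'); print(p.round(4), bot.sense()['contact_force'],bot.sense()['moment'])
g=cv2.cvtColor(im,cv2.COLOR_RGB2GRAY); W=Ro.from_euler('xyz',p[3:]).as_matrix()
def tool(x,z): return p[:3]+W@np.array([x,0,z])
for th in (0,12,20,25,30):
    c,s=np.cos(np.radians(th)),np.sin(np.radians(th))
    print(th,[proj('wrist',tool(a*s,-.002+a*c),p).round(0).tolist() for a in(.0,-.021,.067,.0725,.125)])
print(g[120:260:4,225:296:3])
E
```

```text
[3.7690e-01 3.4280e-01 1.6990e-01 3.1416e+00 1.0000e-04 7.9400e-02] [ 0.32180145 -0.24698183 -0.19053304] [-0.02812247  0.10062317  0.00823333]
0 [[260.0, 234.0], [260.0, 248.0], [260.0, 203.0], [260.0, 201.0], [260.0, 186.0]]
12 [[260.0, 234.0], [260.0, 254.0], [260.0, 188.0], [260.0, 186.0], [260.0, 163.0]]
20 [[260.0, 234.0], [260.0, 258.0], [260.0, 179.0], [260.0, 175.0], [260.0, 148.0]]
25 [[260.0, 234.0], [260.0, 260.0], [260.0, 173.0], [260.0, 169.0], [260.0, 138.0]]
30 [[260.0, 234.0], [260.0, 261.0], [260.0, 168.0], [260.0, 163.0], [260.0, 129.0]]
[[139 138 121 120 120 121 120 117 100 102 104 105 104 105 102  93 117 120
  148 190 192 184 172 139]
 [139 132 119 118 117 117 103 102 105 103 103 102 102 102 102 103 103 115
  172 191 192 189 200 162]
 [140 124 116 117 116 111 101 102 102 102  99  97  98 100 100 101 101  99
  168 197 197 194 144 141]
 [140 122 119 118 118  98 102 102 101  91  99 100 101  96  94  99 101 100
  144 193 146 122 122 140]
 [141 120 118 118 114  99 100 101  99  74  99 100 103  96  73  99 100 100
   98 116 118 118 127 138]
 [141 127 116 118 115 100 100 10
[... 2298 characters left out ...]
03 101 103  81  62  84  83  82  81  83  84  82  83  80  83  81  79
   56  87  98 102  98 100]
 [103 100  99 101  62  70  93  99 101 100 101 100 100  99 100 100 101  93
   62  73  99  99 101  98]
 [102 103 101 102  49  67  87  91  90  91  92  91  88  90  92  91  91  86
   60  54  99  99  99  99]
 [101 100 101  98  42  62  87  88  86  55  42  38  40  41  63  87  87  84
   52  42  97  99 101 100]
 [102 101 101  87  42  57  87  88  40  41  42  39  38  38  39  47  85  81
   46  38  90  99  99  97]
 [102 101 102  70  38  51  85  72  40  39  42  40  40  39  37  38  76  81
   42  37  78  99  99  98]
 [101 102 100  56  43  86  90  87  47  39  41  38  39  39  38  46  87  80
   41  36  58  99 100  97]]
```

```bash
cat > tilt.py <<'E'
from f import *
def measure(f,show=True):
    p=np.load('pics/%s.npy'%f); W=Ro.from_euler('xyz',p[3:]).as_matrix(); g=cv2.cvtColor(cv2.imread('pics/%s.png'%f),cv2.COLOR_BGR2GRAY).astype(float)
    col=g[100:300,252:268].mean(1)
    def row(th,a,o):
        c,s=np.cos(np.radians(th)),np.sin(np.radians(th)); return proj('wrist',p[:3]+W@np.array([a*s+o*c,0,-.002+a*c-o*s]),p)[1]
    return p,g,col,row
E
python3 - <<'E'
from tilt import *
p,g,col,row=measure('w13')
for th in (15,18,20,22,24,26,28): print(th,'top edge %.1f collar top outer %.1f collar bottom outer %.1f button %.1f'%(row(th,-.021,.012),row(th,.067,.018),row(th,.073,.018),row(th,-.021,0)))
d=np.diff(col[0:190]); print([(100+i,round(d[i])) for i in range(len(d)) if abs(d[i])>6])
b=dark('w13',(260,254),14,65,40); print(b)
E
```

```text
15 top edge 240.9 collar top outer 165.9 collar bottom outer 162.8 button 255.8
18 top edge 243.0 collar top outer 162.6 collar bottom outer 159.2 button 257.0
20 top edge 244.3 collar top outer 160.5 collar bottom outer 156.9 button 257.8
22 top edge 245.7 collar top outer 158.4 collar bottom outer 154.6 button 258.6
24 top edge 247.1 collar top outer 156.4 collar bottom outer 152.4 button 259.3
26 top edge 248.4 collar top outer 154.4 collar bottom outer 150.2 button 260.0
28 top edge 249.7 collar top outer 152.4 collar bottom outer 148.0 button 260.7
[(101, -9), (115, -11), (116, -12), (118, 6), (149, -14), (150, -20), (151, -11), (159, 14), (160, 17), (241, -11), (242, -18), (243, -14), (259, 18), (260, 26), (261, 12)]
[261.16716467 254.83675902 517.6875    ]
```

```bash
cat >> tilt.py <<'E'
from scipy.optimize import least_squares
def fit(row,obs): # obs: list (a,o,row); params theta, slide along axis, shift across
    for n in (2,3):
        f=lambda q:[row(q[0],a+q[1]/1e3,o+(q[2]/1e3 if n==3 else 0))-r for a,o,r in obs]
        s=least_squares(f,[20,0,0][:n]); print(n,s.x.round(1),np.round(s.fun,1))
E
python3 - <<'E'
from tilt import *
p,g,col,row=measure('w13')
print(col[120:165].round(0).tolist()); print(col[125:165].round(0).tolist()[:0], (100+125), col[125:145].round(0).tolist())
fit(row,[(-.021,.012,234.5),(.073,.018,150.3),(.067,.018,159.8),(-.021,0,251.2)])
p2,g2,c2,row2=measure('w12')
E
```

```text
[82.0, 82.0, 83.0, 82.0, 82.0, 82.0, 82.0, 82.0, 82.0, 82.0, 82.0, 82.0, 82.0, 84.0, 89.0, 95.0, 100.0, 100.0, 98.0, 94.0, 90.0, 87.0, 77.0, 58.0, 44.0, 39.0, 39.0, 39.0, 39.0, 38.0, 39.0, 39.0, 39.0, 39.0, 39.0, 40.0, 40.0, 39.0, 40.0, 42.0, 60.0, 87.0, 98.0, 101.0, 101.0]
[] 225 [82.0, 82.0, 82.0, 82.0, 82.0, 82.0, 82.0, 82.0, 84.0, 89.0, 95.0, 100.0, 100.0, 98.0, 94.0, 90.0, 87.0, 77.0, 58.0, 44.0]
2 [19.7  6.9] [ 1.6  3.1 -3.  -1.5]
3 [15.8 -7.  10.9] [ 0.4  3.1 -3.3 -0.3]
```

```bash
python3 - <<'E'
from tilt import *
p,g,col,row=measure('w13')
fit(row,[(-.021,.012,234.5),(.073,.018,150.3),(.067,.012,160.8),(-.021,0,251.2)])
fit(row,[(-.021,.012,234.5),(.073,.018,150.3),(.067,.012,160.8)])
# geometry check: foot position implied for theta
for th,sl in((19,6),(21,6),(25,0),(23,4)):
    t=np.radians(th); W=Ro.from_euler('xyz',p[3:]).as_matrix(); a=.125+sl/1e3; print(th,sl,(p[:3]+W@np.array([a*np.sin(t),0,-.002+a*np.cos(t)])).round(4))
# scene-camera check: stem/handle line
c=cv2.imread('pics/s13.png'); X=p[:3]; print(proj('scene',X),proj('scene',X+[0,0,-.12]),proj('scene',[.429,.347,.064]))
E
```

```text
2 [21.4  7.5] [ 1.7  0.6 -0.2 -1.9]
3 [ 16.  -12.4  15.8] [-0.   0.1 -0.1  0. ]
2 [20.9  8.8] [ 0.   0.4 -0.4]
3 [ 14.  -21.8  21.2] [ 0. -0. -0.]
19 6 [0.4194 0.3462 0.0481]
21 6 [0.4236 0.3465 0.0496]
25 0 [0.4295 0.347  0.0586]
23 4 [0.4271 0.3468 0.0532]
[197.5358144  206.45972723] [200.36748466 237.37900517] [191.33064865 224.75517348]
```

The fit suggests a tilt of about 21.5°, with the probe having slid about 7 mm down in the light grip until it met the bore. I'll grip harder, draw it out along its axis a little and tilt a bit further.

Request:
carry_out(newtons=30, series=[[0.15, [0, 0, 0], 0], [0.15, [0, 0, 0], 0], [0.15, [0, 0, 0], 0], [0.15, [-0.13, -0.01, 0.33], 0], [0.15, [-0.26, -0.02, 0.65], 0], [0.15, [-0.26, -0.02, 0.65], 0], [0.15, [-0.5, -0.04, 0.55], 0], [0.15, [-0.75, -0.06, 0.45], 0], [0.15, [-1.0, -0.08, 0.35], 0], [0.15, [-1.2, -0.09, 0.26], 0], [0.15, [-1.2, -0.09, 0.26], 0]])

```text
clock: 26.9
ee_pos: [0.3649, 0.3419, 0.1725]
ee_rot: [3.142, 0.0, 0.079]
contact_force: [1.5, -0.3, 1.7]
grip_width: 0.255
gripper_force: 30.0
```

```bash
python3 - <<'E'
from tilt import *
snap('wrist','w14'); s=bot.sense(); print(s['contact_force'].round(2),s['moment'].round(3))
p,g,col,row=measure('w14'); print(p.round(4))
d=np.diff(col); print([(100+i,round(d[i])) for i in range(len(d)) if abs(d[i])>4])
print(dark('w14',(260,252),14,65,40)); print((col[20:70]).round(0).tolist())
E
```

```text
[ 2.24 -0.28  1.05] [ 0.085 -0.29  -0.018]
[3.6490e-01 3.4190e-01 1.7250e-01 3.1416e+00 1.0000e-04 7.9400e-02]
[(104, -8), (105, -6), (141, -8), (142, -20), (143, -17), (144, -6), (152, 14), (153, 19), (234, 5), (235, 5), (239, -5), (241, -6), (242, -15), (243, -17), (244, -9), (257, 6), (258, 19), (259, 21), (260, 12)]
[261.20529779 254.17249402 470.125     ]
[96.0, 97.0, 96.0, 97.0, 97.0, 96.0, 95.0, 94.0, 92.0, 91.0, 91.0, 93.0, 96.0, 97.0, 99.0, 98.0, 98.0, 98.0, 98.0, 98.0, 97.0, 96.0, 88.0, 68.0, 51.0, 46.0, 46.0, 46.0, 46.0, 45.0, 46.0, 46.0, 50.0, 64.0, 82.0, 86.0, 86.0, 86.0, 86.0, 87.0, 86.0, 87.0, 86.0, 87.0, 87.0, 86.0, 86.0, 86.0, 86.0, 86.0]
```

```bash
python3 - <<'E'
from tilt import *
p,g,col,row=measure('w14')
fit(row,[(-.021,.012,235),(.073,.018,143),(.067,.012,153.3),(-.021,0,251)])
# mouth visible? stem profile and foot: rows where stem meets tube
W=Ro.from_euler('xyz',p[3:]).as_matrix()
for th,sl in((25,7),(27,7)):
    t=np.radians(th); a=.125+sl/1e3; print(th,(p[:3]+W@np.array([a*np.sin(t),0,-.002+a*np.cos(t)])).round(4),[proj('wrist',p[:3]+W@np.array([b*np.sin(t),0,-.002+b*np.cos(t)]),p).round(1)[1] for b in(.09,a)])
print('mouth',proj('wrist',[.4295,.347,.064],p))
E
```

```text
2 [26.7  9. ] [ 2.   0.4  0.1 -2.3]
3 [ 19.7 -12.6  19.5] [ 0.  -0.2  0.2 -0. ]
25 [0.4205 0.3463 0.0549] [np.float64(157.8), np.float64(134.5)]
27 [0.4246 0.3466 0.0569] [np.float64(154.9), np.float64(130.6)]
mouth [259.74618849 126.14515909]
```

The tilt is now about 26°. I'll draw the probe out along its axis, then up, and check it in free air.

Request:
carry_out(series=[[0.15, [-0.3, -0.02, 0.6], 0], [0.15, [-0.6, -0.05, 1.2], 0], [0.15, [-0.9, -0.07, 1.8], 0], [0.15, [-0.9, -0.07, 4], 0], [0.15, [-0.9, -0.07, 8], 0], [0.15, [-0.9, -0.07, 12], 0], [0.15, [-0.9, -0.07, 12], 0], [0.15, [-0.9, -0.07, 12], 0]])

```text
clock: 27.95
ee_pos: [0.3557, 0.341, 0.2918]
ee_rot: [3.141, 0.001, 0.079]
contact_force: [0.3, -0.1, -2.1]
grip_width: 0.254
gripper_force: 30.0
```

```bash
python3 - <<'E'
from tilt import *
im=snap('wrist','w15'); snap('scene','s15'); snap('top','t15'); s=bot.sense(); print(s['contact_force'].round(2),s['gripper_force'],s['grip_width'])
p,g,col,row=measure('w15'); print(p.round(4))
col=g[60:300,254:266].mean(1); d=np.diff(col); print([(60+i,round(d[i])) for i in range(len(d)) if abs(d[i])>4])
print(g[84:160:3,240:282:2].astype(int))
E
```

```text
[ 1.   -0.   -0.76] 29.998639225959778 0.24918291363700196
[3.557e-01 3.410e-01 2.918e-01 3.141e+00 1.000e-03 7.920e-02]
[(89, -8), (90, -6), (98, -5), (99, -8), (107, -6), (117, -4), (119, 5), (120, 7), (131, 6), (134, -5), (142, -15), (143, -22), (144, -10), (152, 6), (153, 15), (154, 13), (234, 5), (235, 5), (239, -4), (240, -5), (241, -8), (242, -20), (243, -16), (258, 9), (259, 17), (260, 11), (286, 17), (287, 48), (288, 45), (289, 16)]
[[140 140 140 139 139 141 141 141 141 139 141 140 139 138 135 138 141 141
  141 141 141]
 [140 138 140 140 139 141 141 141 140 140 140 140 140 137 134 138 140 140
  141 141 141]
 [139 139 140 140 141 138 136 133 128 128 128 127 131 135 137 139 141 140
  140 139 140]
 [139 141 140 135 128 122 122 124 124 124 124 125 125 126 123 125 135 138
  137 137 139]
 [139 134 126 125 124 125 126 125 126 127 126 126 127 125 125 125 125 125
  133 140 138]
 [130 123 123 123 122 123 123 120 118 114 116 116 120 122 122 121 125 130
  142 129 139]
 [119 122 121 122 122 115 105 105 106 106 105 105 104 105 111 133 183 190
  189 185 142]
 [120 119 120 115 105 105 106 1
[... 960 characters left out ...]
0 193 209 207 191 107  99 103 102  98  97 132 137 135 136 137
  135 135 134]
 [138 137 138 141 159 145 136  99  98 104 102  98  97 131 137 136 134 135
  133 135 134]
 [186 183 168 134 138 113  89  66  59  57  54  58  65  91 112 128 129 131
  130 131 130]
 [199 198 192 171  79  54  50  49  49  49  46  49  49  48  46  48  61  74
   80  80  80]
 [198 176  78  51  52  50  50  52  48  50  47  49  50  44  48  48  45  44
   54  63  63]
 [175  76  55  51  57  58  57  57  58  58  54  55  54  53  53  52  50  47
   44  51  61]
 [ 76  54  59  80  87  87  88  88  88  88  86  86  86  85  85  86  78  52
   42  42  50]
 [ 59  56  64  83  87  87  87  86  87  87  85  85  86  85  84  84  81  64
   45  42  51]]
```

Request:
carry_out(series=[[0.15, [0, -6, 0], 9], [0.15, [0.4, -12, 0], 18], [0.15, [0.4, -18, 0], 27.5], [0.15, [0.4, -18, 0], 27.5], [0.15, [0.4, -18, 0], 27.5], [0.15, [0.4, -18, 0], 27.5]])

```text
clock: 28.85
ee_pos: [0.36, 0.1621, 0.2923]
ee_rot: [-3.141, 0.001, 0.559]
contact_force: [0.1, -0.3, -0.1]
grip_width: 0.252
gripper_force: 30.0
```

```bash
python3 - <<'E'
from tilt import *
im=snap('wrist','w16'); snap('scene','s16'); snap('top','t16')
p,g,col,row=measure('w16'); print(p.round(4))
col=g[60:300,255:265].mean(1); d=np.diff(col); print([(60+i,round(d[i])) for i in range(len(d)) if abs(d[i])>4])
print(g[105:150:2,240:282:2].astype(int))
for th in(22,25,28): print(th,[round(row(th,.125+s,.0),1) for s in(0,.004,.008)],[round(row(th,.073+s,.018),1) for s in(0,.004,.008)],[round(row(th,-.021+s,.012),1) for s in(0,.004,.008)])
print('scene',proj('scene',p[:3]),proj('top',p[:3]))
E
```

```text
[ 3.6000e-01  1.6210e-01  2.9230e-01 -3.1413e+00  5.0000e-04  5.5900e-01]
[(85, -4), (86, -5), (87, -5), (88, -6), (89, -10), (90, -12), (91, -11), (124, -4), (125, -10), (126, -11), (131, 5), (133, -6), (134, -5), (141, -4), (142, -16), (143, -22), (144, -8), (152, 6), (153, 14), (154, 13), (234, 5), (235, 6), (238, -4), (239, -4), (240, -4), (241, -9), (242, -22), (243, -18), (259, 12), (260, 14), (261, 8), (280, 5), (281, 4), (285, 4), (286, 6), (287, 7), (288, 8), (289, 7), (290, 4), (297, -4), (298, -7)]
[[138 142 142 142 144 141 143 143 142 142 142 141 143 142 143 145 143 143
  143 143 143]
 [142 142 142 142 141 141 140 141 143 142 141 140 143 144 144 144 145 144
  143 144 144]
 [141 142 141 141 142 141 141 141 143 141 141 142 143 143 144 145 144 144
  145 144 143]
 [142 142 141 141 142 141 141 142 141 141 142 142 143 144 145 145 145 144
  144 143 145]
 [141 140 142 141 141 141 141 139 140 141 141 142 143 143 145 144 144 145
  143 143 143]
 [140 140 141 141 142 141 141 140 141 141 142 143 144 144 144 144 144 143
  143 142 143]
 [140 140 141 143 142 142 143 143 143 142 141 143 1
[... 1355 characters left out ...]
35
  142 142 142]
 [ 67  66  55  51  49  51  51  49  54  50  50  52  51  51  53  54  55  80
  132 142 142]]
22 [np.float64(143.9), np.float64(142.0), np.float64(140.2)] [np.float64(154.8), np.float64(152.4), np.float64(150.0)] [np.float64(246.0), np.float64(241.0), np.float64(236.2)]
25 [np.float64(138.2), np.float64(136.2), np.float64(134.2)] [np.float64(151.5), np.float64(148.8), np.float64(146.3)] [np.float64(248.0), np.float64(242.8), np.float64(237.7)]
28 [np.float64(132.5), np.float64(130.4), np.float64(128.3)] [np.float64(148.2), np.float64(145.4), np.float64(142.6)] [np.float64(250.0), np.float64(244.5), np.float64(239.2)]
scene [253.96700445 155.64630396] [220.199139   229.90141195]
```

```bash
python3 - <<'E'
from tilt import *
p,g,col,row=measure('w16')
fit(row,[(-.021,.012,235),(.073,.018,143),(.067,.012,153.3),(-.021,0,251),(.125,.005,126)])
fit(row,[(.073,.018,143),(.067,.012,153.3),(.125,.005,126)])
# scene view: silhouettes; difference s15/s16 irrelevant - predicted probe axis pixels
W=Ro.from_euler('xyz',p[3:]).as_matrix()
for th in(20,25,30):
    t=np.radians(th); print(th,[proj('scene',p[:3]+W@np.array([a*np.sin(t),0,-.002+a*np.cos(t)])).round(1).tolist() for a in(.08,.132)],[proj('top',p[:3]+W@np.array([a*np.sin(t),0,-.002+a*np.cos(t)])).round(1).tolist() for a in(.132,)])
g=cv2.cvtColor(cv2.imread('pics/s16.png'),cv2.COLOR_BGR2GRAY); print(g[170:206,238:266:1][::2])
E
```

```text
2 [26.7  9.2] [ 2.   0.4  0.1 -2.3 -0. ]
3 [24.  -0.1  9.8] [ 1.5 -0.7 -0.6 -1.2  1. ]
2 [26.5  9.9] [ 0.2 -0.2 -0. ]
3 [25.8  2.2  5.9] [0. 0. 0.]
20 [[245.8, 174.3], [240.8, 186.0]] [[215.7, 218.2]]
25 [[243.8, 173.0], [237.7, 183.9]] [[213.7, 215.0]]
30 [[242.0, 171.6], [234.7, 181.6]] [[211.8, 211.9]]
[[ 91  72  80  92  99  99  99  98  95  92 132 166 171 173 175 178 178 170
  163 158 135 114 130 145 147 149 149 149]
 [163 107  71  66  75  85  93  91  78  79 138 177 177 174 175 175 168 165
  163 150 173 201 181 150 147 148 148 149]
 [169 136 101  86  81  81  80  83 104 134 162 177 177 175 170 167 169 169
  190 221 230 230 202 154 148 148 148 148]
 [133 118 118 144 173 179 175 173 175 175 176 180 179 169 168 171 169 189
  221 231 232 230 205 156 147 148 148 148]
 [118 120 153 187 197 195 188 184 182 182 181 183 191 190 179 190 220 230
  231 231 230 230 229 222 210 184 155 157]
 [153 182 192 201 200 198 193 191 189 190 193 193 184 172 204 229 232 231
  231 231 231 231 230 230 229 228 228 228]
 [180 205 209 209 208 206 199 187 174 164 157 151 145 144 195 230 233 233
  233 233 232 232
[... 613 characters left out ...]
181 181 182 181 182 183 182 182 181 180 179 177 160 132 123 186 228 231
  231 230 218 189 178 159 129 100  85  81]
 [180 181 181 182 183 182 181 182 182 180 177 169 147 126 128 191 229 233
  233 232 217 184 186 202 209 207 192 181]
 [179 183 183 183 181 178 171 161 154 143 136 135 140 178 221 231 232 232
  231 230 207 153 148 175 192 195 188 186]
 [141 149 150 145 139 136 135 137 175 208 214 224 232 233 233 232 232 232
  231 230 207 150 123 128 136 146 153 157]
 [210 209 209 209 210 222 230 231 232 233 233 233 232 232 232 231 231 232
  232 229 204 148 120 119 124 130 133 138]
 [216 214 228 229 229 232 232 233 233 233 233 233 232 232 232 231 230 215
  186 165 133 117 116 116 119 125 129 135]]
```

The tilt is about 26° against the plate's 25°, and the foot lies 60 mm ahead of the TCP along tool x. I'll go to a pose about 25 mm off the ring and check against the plate.

Request:
carry_out(series=[[0.15, [0.5, -6, 0], 0], [0.15, [3.4, -46.8, 0], 0], [0.15, [3.4, -46.8, 0], 0], [0.15, [3.4, -46.8, 0], 0], [0.15, [3.4, -46.8, 0], 0], [0.15, [3.4, -46.8, 0], 0], [0.15, [3.4, -46.8, 0], 0], [0.15, [3.4, -46.8, 0], 0], [0.15, [3.4, -46.8, 0], 0], [0.15, [3.4, -46.8, 0], 0], [0.15, [3.4, -46.8, 0], 0], [0.15, [3.4, -46.8, -4], 0], [0.15, [3.4, -46.8, -8], 0], [0.15, [3.4, -46.8, -9.5], 0], [0.15, [3.4, -46.8, -9.5], 0], [0.15, [3.4, -46.8, -9.5], 0]])

```text
clock: 31.0
ee_pos: [0.3946, -0.3071, 0.1992]
ee_rot: [3.139, -0.001, 0.559]
contact_force: [0.2, 0.6, -0.9]
grip_width: 0.251
gripper_force: 30.0
```

```bash
python3 - <<'E'
from tilt import *
im=snap('wrist','w17'); snap('scene','s17')
p,g,col,row=measure('w17'); print(p.round(4))
R=np.array([.4545,-.2687,.060]); n=np.array([-.360,-.225,.906]); u=np.array([.768,.480,.424]); y=np.array([-.530,.848,0])
ringpx=[proj('wrist',R+.012*(np.cos(a)*u+np.sin(a)*y),p).round(0).astype(int).tolist() for a in np.arange(0,6.28,.785)]; print('ring pts',ringpx)
for nm,a,b in(('sNL',.4080,-.2554),('sNR',.4463,-.3165),): print(nm,proj('wrist',[a,b,.0443],p).round(1),dark(*('w17',proj('wrist',[a,b,.0443],p),6)))
print('sFL',proj('wrist',[.4635,-.2209,.0751],p).round(1),dark('w17',proj('wrist',[.4635,-.2209,.0751],p),6))
print('sFR',proj('wrist',[.4995,-.282,.0755],p).round(1),dark('w17',proj('wrist',[.4995,-.282,.0755],p),6))
print(g[96:150:2,236:290:2].astype(int))
E
```

```text
[ 3.9460e-01 -3.0710e-01  1.9920e-01  3.1393e+00 -6.0000e-04  5.5940e-01]
ring pts [[259, 109], [251, 112], [247, 119], [251, 126], [258, 129], [266, 126], [270, 119], [267, 112]]
sNL [227.2 147. ] [227.26483051 146.8559322   14.75      ]
sNR [290.  146.9] [289.97701794 147.01513453  13.9375    ]
sFL [223.5  88.1] [223.62885802  88.15509259  20.25      ]
sFR [293.   89.9] [293.91006098  88.21493902  20.5       ]
[[142 131 131 130 131 130 130 130 130 130 130 130 130 129 130 129 129 128
  129 128 128 128 129 129 127 129 129]
 [173 132 131 130 130 130 130 129 130 131 130 129 128 130 129 130 129 129
  129 129 129 128 129 129 128 128 130]
 [137 131 131 130 130 130 130 130 127 129 129 128 129 128 128 128 128 129
  129 128 129 129 129 128 128 129 130]
 [130 131 129 129 129 130 129 127 129 129 129 129 128 128 129 129 128 128
  128 129 128 128 129 128 129 128 129]
 [131 130 131 130 131 129 131 129 131 130 129 129 129 130 129 129 129 130
  128 129 129 130 128 131 130 129 130]
 [133 132 133 131 131 130 131 131 131 131 130 127 128 129 130 129 129 129
  129 131 129 129 130 131 130 130 131]
 [131 
[... 1667 characters left out ...]
 127 127 128 127 127]
 [129 129 125 127 128 126 127 128 123  97 101 106 104 100  98 123 126 127
  127 127 127 127 127 127 128 128 130]
 [129 128 127 127 127 126 125 126 123  99  99 106 105 100  97 123 127 127
  127 128 128 127 128 127 128 128 128]
 [128 127 127 127 127 127 127 126 122  96  95 101  99  96  99 122 127 126
  126 128 126 128 127 129 127 129 128]
 [128 127 127 128 127 127 124 112  88  67  60  57  55  60  67  87 108 122
  127 128 126 126 127 128 128 127 126]
 [127 127 128 126 125 120  90  49  51  49  51  50  51  49  51  52  54  80
  117 126 128 128 129 128 129 128 105]
 [129 128 127 126 103  62  52  49  49  52  52  50  52  49  51  49  51  54
   62 104 127 129 129 131 130 129 103]]
```

```bash
python3 - <<'E'
from tilt import *
p=np.load('pics/w17.npy'); W=Ro.from_euler('xyz',p[3:]).as_matrix(); R=np.array([.4545,-.2687,.060]); n=np.array([-.360,-.225,.906])
p0=p.copy(); o,d=ray('wrist',(259.4,128.3),p); 
for z in(.108,.112,.116,.120):
    X=o+d*((p[2]-z)-o[2])/d[2]; f=W.T@(X-p[:3]); T=R-W@f; print(z,'foot tool',f.round(4),'contact TCP',T.round(4),'delta cm',((T-p[:3])*100).round(2),'gap now',((X-R)@n).round(4))
c=bot.calibration('wrist')
E
```

```text
0.108 foot tool [ 0.0629 -0.0002  0.108 ] contact TCP [ 0.4011 -0.3021  0.168 ] delta cm [ 0.65  0.51 -3.12] gap now 0.0317
0.112 foot tool [ 0.0626 -0.0002  0.112 ] contact TCP [ 0.4013 -0.3019  0.172 ] delta cm [ 0.67  0.52 -2.72] gap now 0.0282
0.116 foot tool [ 0.0624 -0.0002  0.116 ] contact TCP [ 0.4015 -0.3018  0.176 ] delta cm [ 0.69  0.54 -2.32] gap now 0.0247
0.12 foot tool [ 0.0622 -0.0002  0.12  ] contact TCP [ 0.4017 -0.3016  0.18  ] delta cm [ 0.71  0.55 -1.92] gap now 0.0212
```

```bash
cat > frc.py <<'E'
from tilt import *
def avg(k=12):
    F=[]
    for i in range(k): F.append(bot.sense()['contact_force']); im=bot.capture('wrist')
    F=np.array(F); n=np.array([-.360,-.225,.906]); g=cv2.cvtColor(im,cv2.COLOR_RGB2GRAY).astype(float)
    print('F',F.mean(0).round(2),'sd',F.std(0).round(2),'n-comp %.2f'%(F.mean(0)@n),'tcp',np.round(bot.sense()['ee_pos'],4),'t',bot.sense()['clock'],'grip',bot.sense()['gripper_force'])
    col=g[100:170,256:264].mean(1); print(col[14:48].round(0).astype(int).tolist())
    return g
E
python3 -c "
from frc import *
avg()"
```

```text
F [ 0.06 -0.22 -0.86] sd [0.36 0.49 0.5 ] n-comp -0.75 tcp [ 0.394  -0.3068  0.1975] t 31.7 grip 29.99871790409088
[130, 131, 130, 130, 131, 130, 130, 130, 130, 130, 130, 125, 115, 106, 105, 105, 103, 102, 103, 103, 103, 102, 102, 102, 102, 102, 101, 102, 98, 79, 58, 50, 50, 50]
```

Request:
carry_out(series=[[0.15, [0.13, 0.09, -0.58], 0], [0.15, [0.25, 0.18, -1.16], 0], [0.15, [0.25, 0.18, -1.16], 0], [0.15, [0.25, 0.18, -1.16], 0]])

```text
clock: 32.2
ee_pos: [0.3966, -0.305, 0.1859]
ee_rot: [-3.142, 0.0, 0.559]
contact_force: [0.4, 0.0, -0.8]
grip_width: 0.251
gripper_force: 30.0
```

```bash
python3 -c "
from frc import *
avg()"
```

```text
F [ 0.26  0.01 -1.15] sd [0.34 0.43 0.38] n-comp -1.14 tcp [ 0.3965 -0.305   0.186 ] t 32.8 grip 29.99865710735321
[127, 130, 130, 130, 130, 130, 130, 130, 130, 130, 130, 126, 116, 109, 107, 105, 102, 100, 101, 101, 102, 101, 102, 101, 101, 101, 101, 101, 97, 78, 56, 49, 49, 48]
```

Request:
carry_out(series=[[0.15, [0.07, 0.045, -0.18], 0], [0.15, [0.14, 0.09, -0.36], 0], [0.15, [0.14, 0.09, -0.36], 0], [0.15, [0.14, 0.09, -0.36], 0]])

```text
clock: 33.3
ee_pos: [0.3979, -0.3041, 0.1824]
ee_rot: [3.142, -0.0, 0.559]
contact_force: [1.2, 0.1, -1.3]
grip_width: 0.254
gripper_force: 30.0
```

```bash
python3 -c "
from frc import *
avg(8)"
```

```text
F [ 0.13  0.15 -1.2 ] sd [0.49 0.39 0.48] n-comp -1.17 tcp [ 0.3979 -0.3041  0.1824] t 33.7 grip 29.99871075153351
[95, 121, 128, 130, 130, 130, 130, 130, 130, 130, 130, 126, 116, 109, 106, 105, 102, 100, 100, 100, 101, 101, 101, 101, 101, 101, 101, 101, 97, 78, 56, 48, 48, 49]
```

Request:
carry_out(series=[[0.15, [0.07, 0.045, -0.18], 0], [0.15, [0.14, 0.09, -0.36], 0], [0.15, [0.14, 0.09, -0.36], 0], [0.15, [0.14, 0.09, -0.36], 0]])

```text
clock: 34.2
ee_pos: [0.3993, -0.3032, 0.1787]
ee_rot: [-3.142, 0.0, 0.559]
contact_force: [-0.0, -0.8, -1.1]
grip_width: 0.253
gripper_force: 30.0
```

```bash
python3 -c "
from frc import *
avg(8)"
```

```text
F [ 0.1   0.06 -1.13] sd [0.46 0.51 0.7 ] n-comp -1.07 tcp [ 0.3993 -0.3032  0.1788] t 34.6 grip 29.998683035373688
[78, 74, 104, 124, 130, 130, 130, 130, 130, 129, 129, 126, 116, 108, 107, 105, 102, 101, 101, 102, 102, 101, 101, 101, 101, 101, 101, 102, 96, 77, 56, 49, 49, 49]
```

Request:
carry_out(series=[[0.15, [0.07, 0.045, -0.18], 0], [0.15, [0.11, 0.07, -0.27], 0], [0.15, [0.11, 0.07, -0.27], 0], [0.15, [0.11, 0.07, -0.27], 0]])

```text
clock: 35.1
ee_pos: [0.4005, -0.3025, 0.1761]
ee_rot: [3.142, 0.0, 0.559]
contact_force: [-0.5, -0.4, -1.8]
grip_width: 0.253
gripper_force: 30.0
```

```bash
python3 -c "
from frc import *
avg(8)"
```

```text
F [-0.07  0.08 -0.86] sd [0.44 0.39 0.53] n-comp -0.78 tcp [ 0.4004 -0.3025  0.176 ] t 35.5 grip 29.99868482351303
[116, 89, 69, 90, 117, 128, 130, 130, 129, 130, 130, 125, 116, 108, 107, 105, 102, 101, 102, 102, 102, 102, 101, 101, 101, 101, 101, 100, 97, 78, 56, 48, 48, 48]
```

Request:
carry_out(series=[[0.15, [0.07, 0.045, -0.18], 0], [0.15, [0.11, 0.07, -0.27], 0], [0.15, [0.11, 0.07, -0.27], 0], [0.15, [0.11, 0.07, -0.27], 0]])

```text
clock: 36.0
ee_pos: [0.4015, -0.3018, 0.1734]
ee_rot: [3.142, -0.0, 0.559]
contact_force: [0.0, 0.3, -1.7]
grip_width: 0.251
gripper_force: 30.0
```

```bash
python3 -c "
from frc import *
avg(8)"
```

```text
F [ 0.05  0.   -1.13] sd [0.31 0.25 0.34] n-comp -1.04 tcp [ 0.4015 -0.3018  0.1734] t 36.4 grip 29.99864548444748
[129, 124, 101, 70, 78, 112, 127, 130, 130, 130, 129, 126, 116, 108, 106, 105, 102, 101, 102, 102, 101, 101, 101, 101, 101, 101, 101, 101, 96, 77, 55, 48, 47, 48]
```

Request:
carry_out(series=[[0.15, [0.07, 0.045, -0.18], 0], [0.15, [0.07, 0.045, -0.18], 0], [0.15, [0.07, 0.045, -0.18], 0]])

```text
clock: 36.78
ee_pos: [0.4022, -0.3014, 0.1715]
ee_rot: [-3.142, 0.0, 0.559]
contact_force: [-0.2, 0.3, -1.0]
grip_width: 0.257
gripper_force: 30.0
```

```bash
python3 -c "
from frc import *
avg(8)"
```

```text
F [ 0.04 -0.01 -1.23] sd [0.56 0.45 0.41] n-comp -1.12 tcp [ 0.4022 -0.3014  0.1716] t 37.175 grip 29.99869555234909
[128, 128, 123, 97, 69, 80, 115, 127, 129, 129, 129, 125, 116, 108, 106, 105, 102, 100, 101, 102, 101, 101, 101, 100, 100, 100, 101, 100, 95, 78, 54, 47, 46, 47]
```

Request:
carry_out(series=[[0.15, [0.07, 0.045, -0.18], 0], [0.15, [0.07, 0.045, -0.18], 0], [0.15, [0.07, 0.045, -0.18], 0]])

```text
clock: 37.55
ee_pos: [0.403, -0.301, 0.1698]
ee_rot: [3.141, -0.0, 0.559]
contact_force: [0.3, -0.2, 0.1]
grip_width: 0.252
gripper_force: 30.0
```

```bash
python3 -c "
from frc import *
g=avg(8); print(g[108:136:2,240:282:2].astype(int))"
```

```text
F [-0.11 -0.36 -0.06] sd [0.52 0.32 0.29] n-comp 0.06 tcp [ 0.403  -0.3009  0.1697] t 37.95 grip 29.99935895204544
[128, 128, 128, 122, 93, 64, 80, 116, 128, 129, 129, 126, 118, 110, 108, 104, 102, 100, 100, 101, 101, 101, 101, 101, 100, 101, 101, 100, 96, 77, 55, 47, 46, 47]
[[129 130 129 129 128 129 129 129 128 128 129 127 127 128 127 129 129 127
  128 128 129]
 [129 129 128 127 127 127 127 128 127 127 127 127 127 127 127 126 126 127
  127 127 128]
 [128 128 129 128 128 129 127 128 126 128 126 128 127 128 127 126 127 127
  127 128 128]
 [129 128 129 129 128 129 127 129 130 128 128 129 128 128 127 128 128 128
  128 129 128]
 [131 131 130 130 129 129 129 130 129 128 129 128 128 129 128 128 129 129
  129 128 129]
 [130 130 130 129 129 129 127 118 100  91  90  92 103 121 128 129 130 127
  128 130 128]
 [128 129 129 129 128 119  89  59  70  83  88  80  66  67 100 125 128 128
  127 128 128]
 [131 130 131 131 122  75  70 115 125 128 129 129 124  99  65  90 126 131
  130 130 130]
 [130 129 129 127  86  69 121 129 129 128 127 129 129 128 112  66 103 126
  127 127 128]
 [131 130 131 121  60 110 130 129 123 115 115 119 129 129 127  91  74 123
  129 128 128]
 [126 127 127 105  66 125 129 123 106 108 108 106 122 129 128 112  64 114
  126 127 126]
 [126 126 125  93  69 125 130 115 101 104 102  99 111 128 129 117  67 112
  126 125 127]
 [128 128 128 111  66 126 129 119  99 102 102  97 114 129 129 114  68 116
  127 126 128]
 [127 129 129 122  66 107 130 117  99 103 103  98 110 127 127  94  79 123
  126 127 127]]
```

Contact is at about z = 0.170, with roughly 1.1 N. The foot is about 1.7 mm from the ring centre, with the ring centred at (260,130) and the foot at (259.7,128.3). I'll press 5.5 mm further along the normal.

Request:
carry_out(series=[[0.15, [0.05, 0.03, -0.13], 0], [0.15, [0.1, 0.06, -0.25], 0], [0.15, [0.15, 0.09, -0.38], 0], [0.15, [0.2, 0.12, -0.5], 0], [0.15, [0.2, 0.12, -0.5], 0], [0.15, [0.2, 0.12, -0.5], 0], [0.15, [0.2, 0.12, -0.5], 0]])

```text
clock: 38.83
ee_pos: [0.4049, -0.2997, 0.1648]
ee_rot: [3.141, -0.0, 0.559]
contact_force: [-0.0, 0.3, 1.9]
grip_width: 0.249
gripper_force: 30.0
```

```bash
python3 -c "
from frc import *
g=avg(20); print(g[112:140:2,240:282:2].astype(int))
im=snap('wrist','w18')
for n in((.507,-.401),(.551,-.359)):
    p=np.load('pics/w18.npy'); uv=proj('wrist',[*n,.106],p); b=dark('w18',uv,12,95,40); print(uv.round(1),b)"
```

```text
F [-0.54 -0.82  1.42] sd [0.66 0.58 0.56] n-comp 1.67 tcp [ 0.4049 -0.2997  0.1647] t 39.825 grip 29.99987304210663
[127, 128, 128, 128, 129, 126, 113, 76, 64, 94, 122, 129, 130, 129, 124, 115, 109, 106, 105, 102, 102, 101, 101, 101, 101, 101, 102, 101, 95, 74, 54, 47, 47, 47]
[[130 131 129 129 129 128 128 129 128 126 129 127 127 128 128 127 127 128
  127 127 127]
 [129 127 128 128 128 128 128 128 127 127 128 127 127 126 127 127 127 126
  126 127 126]
 [129 130 129 129 128 130 128 129 128 129 128 129 129 128 127 128 128 129
  129 128 128]
 [131 130 129 130 129 129 128 129 128 129 129 129 130 127 128 128 128 127
  127 129 127]
 [130 130 130 129 131 130 131 128 121 109 108 112 122 126 129 129 129 130
  129 129 129]
 [129 128 128 128 127 125 114  78  60  63  69  61  64  77 110 126 126 128
  126 127 127]
 [131 132 132 132 128  94  60  85 118 122 123 123 115  83  65 103 127 130
  130 130 131]
 [130 130 129 128  93  62 108 126 129 131 129 131 130 124  94  62 108 128
  128 127 128]
 [130 131 132 120  57 104 130 128 128 122 121 126 129 128 125  93  76 125
  128 128 129]
 [127 129 129 103  66 126 129 125 112 108 107 107 123 127 128 114  65 115
  127 128 128]
 [126 126 125  85  76 131 130 117 104 107 104 104 114 128 129 120  69 104
  126 126 126]
 [128 128 127  94  79 130 129 106  99 104 102  99 106 128 129 118  67 107
  126 127 127]
 [129 128 129 112  63 121 130 103  97 104 103  98 101 126 128 107  68 118
  127 128 126]
 [128 127 127 124  74  86 126  97 100 104 102  98  98 124 119  74  94 125
  127 126 126]]
[412.9 170.4] [410.93282173 171.50832647 455.0625    ]
[406.  103.8] [404.74664032 103.95721344 474.375     ]
```

The normal force is about 2.7 N and the tip is in about 6 mm. It sits within 2 mm of the ring centre, and both bottle caps are where they were. I'll hand in.

```bash
python3 -c "
from plant import bot
print(bot.job_done())"
```

```text
the job is handed in; nothing more can be done
None
```

I handed the job in at about 40 s with a bottle in each of the one-dot and two-dot sockets and the probe held on the plate, but no verdict came back: by my measurements the tip is in about 6 mm at roughly 2.7 N, within about 2 mm of the ring centre, and tilted about 26° against the plate's 25°.

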